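# Refit the drive of the bag-filling machine

## Robot

A 6-joint arm with a two-finger parallel gripper is mounted at the origin on the work surface. World frame = base frame: x ahead of the robot, y to its left, z up, the work surface at z = 0. Lengths are in m, angles in rad, forces in N, time in s.
With the tool pointing down it reaches from about 0.3 to 0.875 m from the base axis. Payload 6.4 kg.
Tool frame: the origin (TCP) lies at the very end of the fingers, on their centre line; the grasp point (between the pads) lies 19 mm behind it; z points along the fingers, y is the line along which they close (so a half turn about z gives the same grasp; the last joint's range is limited). The gripper opens to 85 mm and grips with 20 to 120 N. Pads are 22 mm wide; open, the fingers measure 114 mm over their backs; the gripper's body (76 mm by 85 mm) begins 54 mm behind the grasp point. The pads swing forward as they close: fully open they stand 13 mm farther back than shut.
Start: joints at [-1.408, 0.181, 1.607, -0, 1.354, -0.206], TCP at [0.207, -0.536, 0.231] pointing down, gripper open.
Joint ranges: [-2.99, 2.99], [-0.89, 2.07], [0.3, 2.58], [-1.14, 4.28], [0, 2.63], [-3.12, 3.12]. Speed limits (rad/s): [2.57, 2.57, 3.01, 3.14, 3.14, 3.14].

## Interface

Orientations are given as a unit quaternion [w, x, y, z].
In Python, from bench import * gives the robot as it stands. The module is installed in compiled form; this text tells all that it offers.
- The arm moves only by the tool arm_command, never from a script. Its arguments are lists of equal length, an entry for each row: "dp": the shift along the tool's x, y, z in units of 0.25 m (1.0 is 0.25 m), a list of three; "turn": the turn, a rotation vector about the tool's x, y, z in units of 30 degrees (1.0 is 30 degrees), a list of three; "jaw": the opening, from 0 (shut) to 1 (fully open). A call has 1 to 5 rows; each row is the pose to reach, as a shift and turn from the pose commanded when the call began, along the tool's axes at that moment; what a row does not reach only later rows make up. A row lasts 1/8 s, in which the tool goes at most 62.5 mm and 10.7 degrees, less where a joint would pass 70% of its speed; a pose out of reach is approached as far as the arm can. A call with a number of a shift or a turn outside -1 to 1 is refused whole. A call with a gripper value outside its range is refused whole. The fingers move at their own pace and stop on an object; the grip force is fixed at half the most. Time passes only in rows, so rows that repeat a pose let the fingers close. It gives the time, the measured TCP pose, the force, the opening and the grip force at its end, in the units of the state.
- get_obs(): the state, without advancing time (a new reading comes with each control period).
- camera(name): name is "side" or "top"; returns the picture (400x640x3 uint8, blue, green, red); there is no depth.
- get_calibration(name): a dict with "camera_matrix" (3x3 intrinsics, pixels), "R" (3x3) and "t" (3): a world point X has camera coordinates R X + t. Camera axes: x right, y down, z forward; pixel columns grow to the right and rows downward; lengths in m; the calibration is good to about 2 mm. A picture is of the moment at which its call begins. get_calibration takes no time and is no camera call.
- hand_in(): hands the job in; it is judged then, once.
The state is a dict: "time_s": time; "q": joint angles; "dq": joint speeds; "joint_efforts": joint torques, N m; "eef_pos": TCP position; "eef_rot": TCP orientation; "wrist_force": force on the tool from outside, world axes, zero at the start; "torque": the same for the moment, N m; "opening": opening from 0.0 (shut) to 1.0 (fully open); "grasp_force": force on a finger pad.
Only numpy, scipy, OpenCV 4.12 (cv2) and the standard library are available. Lean on these libraries where they do the work, as an engineer would, in place of code of your own. Each camera call takes 0.05 s, during which the arm holds its last target. There are 200 camera calls.

## Task

Get the bag filler's drive ready: first release the clutch by swinging the lever all the way to its red mark. With it there, push the scraper along the T-slot until every piece of broken crate has dropped into the catch tray, bring the scraper back to the shut end, and slide every toothed cog, in any order, fully down the splined hub, flange downward and its red-marked slot on the red master spline. When all that is done, set the lever to the green idle mark, and leave the other things on the bench where they are.

Things in the scene. Friction and masses are not known exactly. Their poses are not given: they have to be found in the camera images.
- hub_seat (a point): centre of the flat seat at the foot of the upright splined hub, on its axis, 34 mm above the table; z up, x towards the red master spline. The splines run from here to 76 mm above it; a smooth tapering nose ends 88 mm above it. Room for four cogs stacked.
- hub: fixed green gearbox (110 mm square, 30 mm high) with the hub, a steel post of 30 mm diameter with four splines reaching 22 mm from the axis: the master, 14 mm wide and red, at +x; three 6 mm wide ones at +y, -x, -y. It does not turn. Origin on the hub's axis at table height; z up
- cog_steel: dark steel cog, 100 mm across, 19 mm high: toothed flange 7 mm thick, above it a square boss 57 mm over flats (square to x, y) to grip. Origin: centre of underside, z up, x to the red-marked master slot. Bore 34 mm square with slots to 24.5 mm from the axis: 18 mm wide at +x, 10 mm at +y, -x, -y; fits the hub one way round, 2 mm play a side. 0.14 to 0.55 kg. May be absent
- cog_brass: brass cog, 94 mm across, 19 mm high: toothed flange 7 mm thick, above it a square boss 57 mm over flats (square to x, y) to grip. Origin: centre of underside, z up, x to the red-marked master slot. Bore 34 mm square with slots to 24.5 mm from the axis: 18 mm wide at +x, 10 mm at +y, -x, -y; fits the hub one way round, 2 mm play a side. 0.14 to 0.55 kg. May be absent
- cog_blue: blue plastic cog, 88 mm across, 19 mm high: toothed flange 7 mm thick, above it a square boss 57 mm over flats (square to x, y) to grip. Origin: centre of underside, z up, x to the red-marked master slot. Bore 34 mm square with slots to 24.5 mm from the axis: 18 mm wide at +x, 10 mm at +y, -x, -y; fits the hub one way round, 2 mm play a side. 0.14 to 0.55 kg. May be absent
- cog_white: white plastic cog, 84 mm across, 19 mm high: toothed flange 7 mm thick, above it a square boss 57 mm over flats (square to x, y) to grip. Origin: centre of underside, z up, x to the red-marked master slot. Bore 34 mm square with slots to 24.5 mm from the axis: 18 mm wide at +x, 10 mm at +y, -x, -y; fits the hub one way round, 2 mm play a side. 0.14 to 0.55 kg. May be absent
- rail: fixed T-slot rail, 220 mm long (its y), 64 mm wide, 50 mm high; origin under its centre, z up. Channel 28 mm wide, 14 mm high, floor 30 mm above the table, roofed by 6 mm lips with a 14 mm gap; shut at -y, open at +y, where a white catch tray (116 mm wide, 112 mm long inside, walls 28 mm high, floor at 3 mm) adjoins
- slot_mouth (a point): middle of the slot floor at the open end, 110 mm from the rail's middle; axes as the rail's, y pointing out of the slot over the tray
- scraper (a joint): travel of the captive scraper, m: 0 at the shut end (home), growing towards the open end, end stop 0.205. Its foot (25 mm wide, 20 mm long) fills the slot; its front face is level with the mouth at 0.197. It drags with about 2 N and stays where it is left
- scraper_grip (a point): middle of the top of the scraper's orange handle, 106 mm above the table; the handle is 16 mm thick along the rail, 30 mm wide across it, 52 mm tall, to be pinched from above along the rail; axes as the rail's
- scrap1: broken piece of white crate plastic, 23 x 42 x 10 mm (long along y), lodged under the lips in the slot; origin at the centre of its underside. It cannot be lifted out, only pushed along. May be absent
- scrap2: second piece, the same; starts nearer the open end. May be absent
- lever (a joint): angle of the clutch lever, rad: 0 at the red mark (its stop), 0.75 at the green mark, 1.5 at the other stop; grows counter-clockwise seen from above. Starts past the green mark. About 1.2 N at the grip moves it; it stays where it is left
- lever_pivot (a point): point on the lever's vertical pivot axis, 70 mm above the table; z up; the green mark lies at -x of it
- lever_grip (a point): point on the lever's upright black round grip (20 mm across, top 86 mm above the table, arm's top 38 mm above it), 70 mm above the table and 100 mm from the pivot axis
- wrench: bystander, to be left alone: a steel open-ended wrench lying near the robot
- brush: bystander, to be left alone: a hand brush lying at the left
- oil_can: bystander, to be left alone: a yellow can, 60 mm across and 110 mm high, behind the hub
- jar: bystander, to be left alone: an amber jar, 70 mm across and 100 mm high, behind the lever
- collar: bystander, to be left alone: a plain steel ring, 70 mm across and 16 mm high, without teeth, lying near the robot
- bag_plug: bystander, to be left alone: a white plastic bag plug, 44 mm across and 30 mm high, right of the hub

How it is judged:
By the outcome, as a careful person would: the job done as asked, in the order asked, and still so for the second after the job is handed in, with the robot touching nothing.
Of cog_steel, cog_brass, cog_blue, cog_white only 3 to 4 are there at a start; the rules pass over those that are not, and their reading is None.
Of scrap1, scrap2 only 1 to 2 are there at a start; the rules pass over those that are not, and their reading is None.
At some moment in a run one of cog_steel, cog_brass, cog_blue, cog_white may be knocked a few centimetres aside while the robot is not near it.
It also fails if it takes over 200 s, if anything falls off the work surface, if the arm or the gripper's body presses on something with over 40 N, if the wrist force passes 120 N, or if a joint passes its speed limit or range.

## Working session

There is one attempt and no reset: what is moved stays moved. The work goes in short steps, Python scripts to look and compute and a tool call to move; the robot and the scene stay as the last step left them, time stands still between calls to the robot, and variables do not carry over. Pictures are saved under pics/ and viewed, at most 14 in all, crops included, and the job is handed in when it is done.

Besides the shell and the picture viewer there is one more tool, called after "Call:" by a JSON object that holds its "op" and its "data", one argument or row to a line. arm_command: Moves the arm, as the interface text tells. Its arguments: {"type":"object","properties":{"dp":{"type":"array"},"turn":{"type":"array"},"jaw":{"type":"array"}},"required":["dp","turn","jaw"]}

```bash
mkdir -p pics; cat > h.py <<'E'
from bench import *
import numpy as np, cv2
def cal(n):
    c=get_calibration(n); return np.array(c["camera_matrix"]),np.array(c["R"]),np.array(c["t"]).ravel()
def ray(n,u,v,z):
    K,R,t=cal(n); d=R.T@np.linalg.inv(K)@np.array([u,v,1.]); o=-R.T@t
    return o+d*(z-o[2])/d[2]
def proj(n,X):
    K,R,t=cal(n); p=K@(R@np.array(X,float)+t); return p[:2]/p[2]
def tri(a,b): # a,b=(name,u,v)
    A=np.zeros((3,3));B=np.zeros(3)
    for n,u,v in (a,b):
        K,R,t=cal(n); d=R.T@np.linalg.inv(K)@np.array([u,v,1.]); d/=np.linalg.norm(d); o=-R.T@t
        P=np.eye(3)-np.outer(d,d);A+=P;B+=P@o
    return np.linalg.solve(A,B)
E
python3 - <<'E'
from h import *
for n in("top","side"):
    im=camera(n);cv2.imwrite(f"pics/{n}0.png",im)
    K,R,t=cal(n);print(n,K.round(1).tolist(),(-R.T@t).round(3),R.round(2).tolist())
print(get_obs())
E
```

```text
top [[450.9, 0.0, 318.3], [0.0, 450.9, 202.2], [0.0, 0.0, 1.0]] [0.399 0.051 1.313] [[-0.01, -1.0, 0.01], [-0.99, 0.01, -0.12], [0.12, -0.02, -0.99]]
side [[401.2, 0.0, 319.8], [0.0, 401.2, 202.4], [0.0, 0.0, 1.0]] [0.05  0.669 0.802] [[-0.79, -0.61, -0.01], [-0.41, 0.53, -0.74], [0.46, -0.58, -0.67]]
{'time_s': 0.1, 'q': array([-1.40832475e+00,  1.81474770e-01,  1.60787349e+00, -1.09851688e-05,
        1.35378569e+00, -2.06275546e-01]), 'dq': array([-0.00032827, -0.00012336, -0.00374151,  0.00039267,  0.00101662,
        0.00062863]), 'joint_efforts': array([ 1.07054104e-03, -4.45874655e+01, -3.52237344e+01, -1.60287609e-04,
        4.04131366e-03,  1.72446100e-06]), 'eef_pos': array([ 0.20720461, -0.53585851,  0.23048641]), 'eef_rot': array([-7.70577515e-04,  9.83050780e-01,  1.83331859e-01,  1.15157453e-05]), 'wrist_force': array([ 0.63379633, -0.2941329 , -0.56907068]), 'torque': array([ 0.00778353,  0.00444334, -0.0160793 ]), 'grasp_force': 0.0, 'opening': 1.0004278260065682}
```

View pics/top0.png

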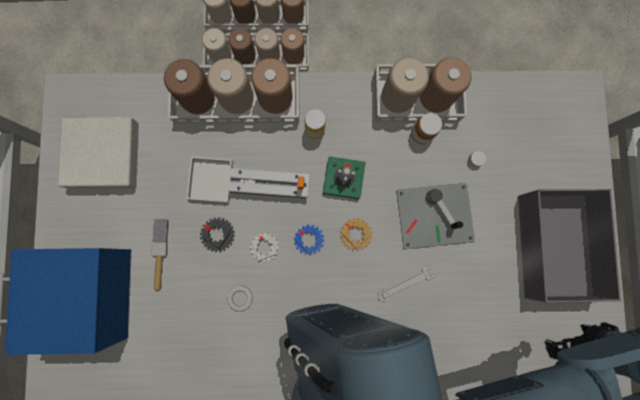

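View pics/side0.png

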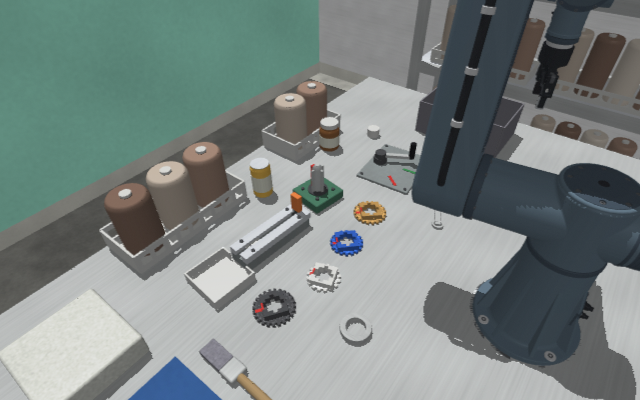

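The top view shows four cogs at about (217,235) steel, (264,248) white, (309,240) blue and (356,234) brass. The hub is at (345,178), the scraper handle at (302,183) and the lever grip at (456,225). The side view shows the same things. Next I'll zoom in.

```bash
python3 - <<'E'
from h import *
t=cv2.imread("pics/top0.png");s=cv2.imread("pics/side0.png")
cv2.imwrite("pics/t1.png",cv2.resize(t[150:265,180:380],None,fx=4,fy=4,interpolation=cv2.INTER_CUBIC))
cv2.imwrite("pics/s1.png",cv2.resize(s[130:330,180:446],None,fx=3,fy=3,interpolation=cv2.INTER_CUBIC))
cv2.imwrite("pics/t2.png",cv2.resize(t[170:260,380:490],None,fx=6,fy=6,interpolation=cv2.INTER_CUBIC))
E
```

```text
(no output)
```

View pics/t1.png

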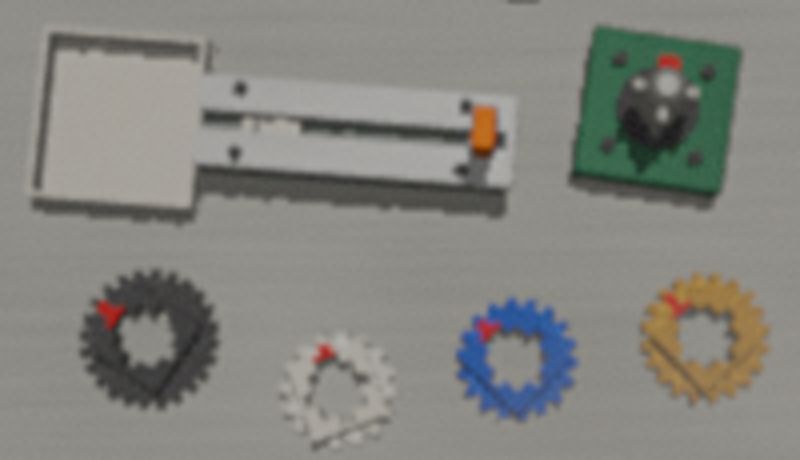

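View pics/s1.png

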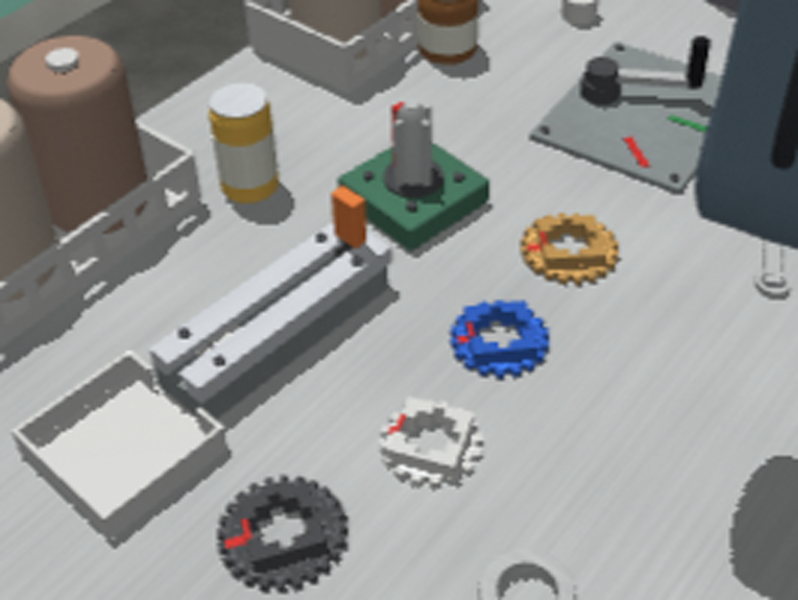

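View pics/t2.png

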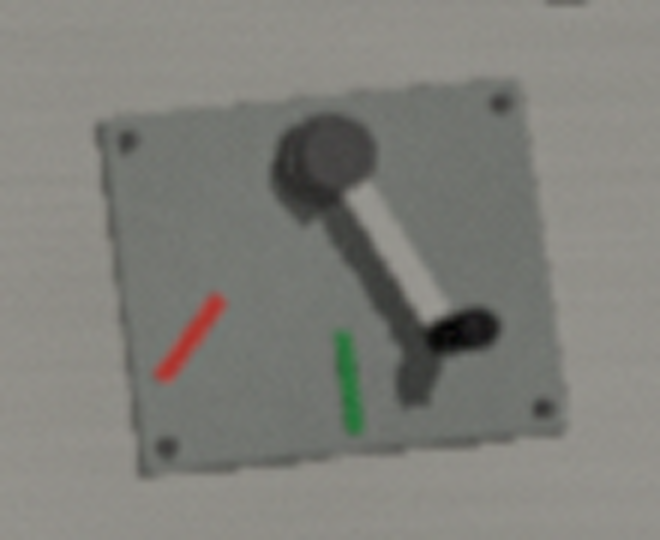

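The crops show:
- **Hub:** its red spline points up and slightly right, crop (668,62). The top is at about (668,85).
- **Cogs:** all four lie flange down, with the red slots up-left.
- **Slot:** one scrap is visible at crop (270,125).
- **Lever:** it sits past green, with the cap at (338,152) and the grip top at (480,325).

```bash
cat >> h.py <<'E'
def masks(im):
    h=cv2.cvtColor(im,cv2.COLOR_BGR2HSV);H,S,V=[h[...,i].astype(int) for i in range(3)]
    return dict(orange=(H>4)&(H<15)&(S>170)&(V>130),green=(H>60)&(H<90)&(S>90),blue=(H>105)&(H<125)&(S>130),
      brass=(H>12)&(H<25)&(S>90)&(V>110),red=((H<5)|(H>174))&(S>130)&(V>90))
def blobs(m,amin,amax=1e9):
    n,l,st,c=cv2.connectedComponentsWithStats(m.astype(np.uint8))
    return [(c[i].round(2).tolist(),int(st[i,4]),i,l) for i in range(1,n) if amin<=st[i,4]<=amax]
E
python3 - <<'E'
from h import *
ims={n:cv2.imread(f"pics/{n}0.png") for n in("top","side")}
for n in ims:
    M=masks(ims[n])
    for k,a in dict(orange=10,green=20,blue=40,brass=40,red=4).items():
        print(n,k,[(b[0],b[1]) for b in blobs(M[k],a) if 150<b[0][0]<480 and b[0][1]>120])
T=lambda a,b:print(tri(("top",*a),("side",*b)).round(4))
T((460,224.2),(413.3,144)); T((436.3,195.3),(381,152)); T((347,171.2),(317,166.7))
# dark/white cogs: rough circle
im=ims["top"];g=cv2.cvtColor(im,cv2.COLOR_BGR2GRAY)
def circ(m):
    c=max(cv2.findContours(m.astype(np.uint8),0,2)[0],key=cv2.contourArea);return cv2.minEnclosingCircle(c)
def at(box,m):
    r=np.zeros_like(m);y0,y1,x0,x1=box;r[y0:y1,x0:x1]=m[y0:y1,x0:x1];return r
M=masks(im);R=cv2.dilate(M["red"].astype(np.uint8),np.ones((3,3)))>0
for nm,box,m in(("steel",(212,258,195,240),(g<90)|R),("white",(228,265,246,282),(g>165)|R),("blue",(220,258,290,328),M["blue"]|R),("brass",(214,254,336,376),M["brass"]|R)):
    (u,v),r=circ(at(box,m)); P=ray("top",u,v,.007)
    print(nm,round(u,1),round(v,1),round(r,1),P.round(4))
E
```

```text
top orange [([300.73, 184.53], 15)]
top green [([343.1, 178.36], 866), ([437.61, 233.15], 41)]
top blue [([309.11, 238.95], 311)]
top brass [([300.38, 182.08], 40), ([356.14, 234.28], 489), ([157.32, 272.33], 169)]
top red [([346.92, 165.25], 12), ([411.26, 226.08], 39), ([207.19, 227.89], 27), ([348.67, 226.0], 9), ([301.38, 232.25], 8), ([260.71, 238.0], 7)]
side orange [([295.82, 195.55], 40)]
side green [([409.29, 170.81], 21), ([319.36, 196.13], 651)]
side blue [([346.91, 242.65], 510), ([174.6, 385.22], 1992)]
side brass [([260.17, 172.45], 186), ([262.7, 193.8], 76), ([370.01, 212.17], 356), ([252.28, 387.97], 313)]
side red [([311.86, 165.43], 7), ([391.77, 180.08], 26), ([360.75, 208.75], 4), ([357.5, 212.0], 4), ([336.5, 239.5], 4), ([334.2, 242.4], 5), ([312.45, 271.18], 11), ([259.59, 308.51], 39)]
[ 0.4791 -0.358   0.0796]
[ 0.5644 -0.3071  0.0413]
[ 0.6245 -0.0471  0.11  ]
steel 216.8 234.2 17.3 [0.4633 0.3239 0.007 ]
white 262.7 237.7 4.4 [0.4517 0.1919 0.007 ]
blue 308.5 239.0 14.1 [0.4463 0.0599 0.007 ]
brass 355.6 233.8 15.7 [ 0.46   -0.0768  0.007 ]
```

```bash
python3 - <<'E'
from h import *
im=cv2.imread("pics/top0.png");M=masks(im)
m=np.zeros(im.shape[:2],bool);m[150:205,315:370]=M["green"][150:205,315:370]
ys,xs=np.nonzero(m)
c=cv2.convexHull(np.c_[xs,ys].astype(np.float32)[:,None])[:,0]
P=np.array([ray("top",*p,.03)[:2] for p in c],np.float32)
print("hub rect",cv2.minAreaRect(P))
# rail corners z=.05
q=[(200,75),(518,98),(512,188),(193,165)]
Q=np.array([ray("top",180+a/4,150+b/4,.05)[:2] for a,b in q]);print("rail",Q.round(4).tolist(),Q.mean(0))
for i,j in((1,0),(2,3)):d=Q[j]-Q[i];print(np.degrees(np.arctan2(d[1],d[0])),np.linalg.norm(d))
print("handle",tri(("top",301,179.8),("side",296.3,196.3)),ray("top",301,179.8,.106),ray("side",296.3,196.3,.106))
# lever
pts=lambda k,b:[x for x in blobs(M[k],20) if b(x[0])]
for k in("green","red"):
    for b in blobs(M[k],20):
        if b[0][0]>400:
            yy,xx=np.nonzero(b[3]==b[2]);W=np.array([ray("top",x,y,.008)[:2] for x,y in zip(xx,yy)]);
            vx=cv2.fitLine(W.astype(np.float32),2,0,.01,.01).ravel();print(k,W.mean(0),vx[:2],np.degrees(np.arctan2(vx[1],vx[0])))
# plate corners
q=[(100,122),(520,80),(566,434),(140,474)]
Q=np.array([ray("top",380+a/6,170+b/6,.006)[:2] for a,b in q]);print("plate",Q.round(4).tolist())
print("grip top .086",ray("top",460,224.2,.086),ray("side",413.3,144,.086))
print("piv .044",ray("top",436.3,195.3,.044),ray("side",381,152,.044))
print("hub top .122",ray("top",347,171.2,.122),ray("side",317,166.7,.122))
print("hub red",ray("top",346.92,165.25,.11),ray("side",311.86,165.43,.11))
for b in [(207.19,227.89),(348.67,226),(301.38,232.25),(260.71,238)]:print(ray("top",*b,.015))
# steps: nothing
E
```

```text
hub rect ((0.6219361424446106, -0.043155454099178314), (0.10434700548648834, 0.10659059882164001), 80.79672241210938)
rail [[0.6462, 0.2804], [0.6276, 0.055], [0.5632, 0.0599], [0.5818, 0.2846]] [0.6046766  0.16999049]
85.27369806529407 0.2261220134120984
85.26820355226205 0.22548235319048573
handle [0.60188439 0.07632169 0.09636583] [0.60308965 0.07805876 0.106     ] [0.59124282 0.08292304 0.106     ]
green [ 0.45909178 -0.31492771] [0.99529785 0.09686194] 5.558495
red [ 0.48045573 -0.23895034] [ 0.7841837  -0.62052876] -38.354755
plate [[0.586, -0.2002], [0.6048, -0.4078], [0.4313, -0.4214], [0.4145, -0.214]]
grip top .086 [ 0.47926528 -0.35561363  0.086     ] [ 0.47470041 -0.34938205  0.086     ]
piv .044 [ 0.56517814 -0.30570837  0.044     ] [ 0.56139295 -0.30431718  0.044     ]
hub top .122 [ 0.62260542 -0.04587911  0.122     ] [ 0.61416335 -0.03491099  0.122     ]
hub red [ 0.64125792 -0.04696081  0.11      ] [ 0.63959332 -0.04317772  0.11      ]
[0.48124557 0.35011377 0.015     ]
[ 0.48221659 -0.05633933  0.015     ]
[0.46573156 0.08010488 0.015     ]
[0.45056524 0.1967551  0.015     ]
```

```bash
cat >> h.py <<'E'
from scipy.spatial.transform import Rotation as Ro
def down(yaw):
    c,s=np.cos(np.radians(yaw)),np.sin(np.radians(yaw)); return Ro.from_matrix(np.array([[c,s,0],[s,-c,0],[0,0,-1.]]))
def plan(*calls,p=None,yaw=None):
    """calls: lists of (x,y,z,yaw). prints dp/turn in call units, relative to pose at start of each call"""
    o=get_obs();P=o["eef_pos"];q=o["eef_rot"];R=Ro.from_quat([q[1],q[2],q[3],q[0]])
    if p is not None:P=np.array(p,float);R=down(yaw)
    for c in calls:
        a,b=P,R
        for w in c:
            Rt=down(w[3]);d=R.inv().apply(np.array(w[:3])-P)/.25;tr=np.degrees((R.inv()*Rt).as_rotvec())/30
            n=np.ceil(max(np.linalg.norm(np.array(w[:3])-a)/.0625,np.degrees((b.inv()*Rt).magnitude())/10.7)-.01)
            print("dp",d.round(4).tolist(),"turn",tr.round(3).tolist(),"rows",int(n));a,b=np.array(w[:3]),Rt
        P,R=a,b
        print("-")
def st():
    o=get_obs();q=o["eef_rot"];X=Ro.from_quat([q[1],q[2],q[3],q[0]]).as_matrix()
    print("t",o["time_s"],"p",o["eef_pos"].round(4),"yaw",np.degrees(np.arctan2(X[1,0],X[0,0])).round(2),"F",o["wrist_force"].round(1),"op",round(o["opening"],3),"gf",round(o["grasp_force"],1))
E
python3 - <<'E'
from h import *
plan([(.479,-.356,.2,5)],[(.479,-.356,.055,5)])
E
```

```text
dp [1.2734, -0.279, 0.1228] turn [-0.003, -0.0, 0.538] rows 6
-
dp [0.0, 0.0, 0.58] turn [0.0, 0.0, 0.0] rows 3
-
```

Call:
{"op": "arm_command", "data": {
  "dp": [
    [1,-0.22,0.12],
    [1,-0.22,0.12],
    [1,-0.22,0.12],
    [1,-0.22,0.12],
    [1,-0.22,0.12]
  ],
  "turn": [
    [0,0,0.54],
    [0,0,0.54],
    [0,0,0.54],
    [0,0,0.54],
    [0,0,0.54]
  ],
  "jaw": [1,1,1,1,1]
}}

```text
time_s: 0.72
eef_pos: [0.423, -0.3917, 0.2002]
eef_rot: [-0.001, 0.999, 0.045, -0.0]
wrist_force: [-0.5, -0.2, -0.5]
opening: 1.0
grasp_force: 0.0
```

```bash
python3 - <<'E'
from h import *
st()
plan([(.479,-.356,.2,5)],[(.479,-.356,.055,5)])
E
```

```text
t 0.725 p [ 0.423  -0.3917  0.2002] yaw 5.2 F [-0.5 -0.2 -0.5] op 1.0 gf 0.0
dp [0.2361, -0.122, 0.0008] turn [-0.004, 0.001, 0.007] rows 2
-
dp [0.0, 0.0, 0.58] turn [0.0, 0.0, 0.0] rows 3
-
```

Call:
{"op": "arm_command", "data": {
  "dp": [
    [0.236,-0.122,0],
    [0.236,-0.122,0],
    [0.236,-0.122,0.3],
    [0.236,-0.122,0.56],
    [0.236,-0.122,0.58]
  ],
  "turn": [
    [0,0,0],
    [0,0,0],
    [0,0,0],
    [0,0,0],
    [0,0,0]
  ],
  "jaw": [1,1,1,1,1]
}}

```text
time_s: 1.35
eef_pos: [0.4735, -0.3579, 0.052]
eef_rot: [-0.003, 0.999, 0.042, -0.003]
wrist_force: [-0.5, -0.5, 0.5]
opening: 1.0
grasp_force: 0.0
```

Call:
{"op": "arm_command", "data": {
  "dp": [
    [0,0,0],
    [0,0,0],
    [0,0,0],
    [0,0,0],
    [0,0,0]
  ],
  "turn": [
    [0,0,0],
    [0,0,0],
    [0,0,0],
    [0,0,0],
    [0,0,0]
  ],
  "jaw": [0,0,0,0,0]
}}

```text
time_s: 1.98
eef_pos: [0.4779, -0.3604, 0.0585]
eef_rot: [0.001, 0.999, 0.043, 0.001]
wrist_force: [-0.3, 0.6, 6.2]
opening: 0.214
grasp_force: 58.4
```

```bash
python3 - <<'E'
from h import *
st()
im=camera("top");cv2.imwrite("pics/t3.png",cv2.resize(im[150:270,380:520],None,fx=5,fy=5,interpolation=cv2.INTER_CUBIC))
E
```

```text
t 1.975 p [ 0.4779 -0.3604  0.0585] yaw 4.95 F [-0.3  0.6  6.2] op 0.214 gf 58.4
```

View pics/t3.png

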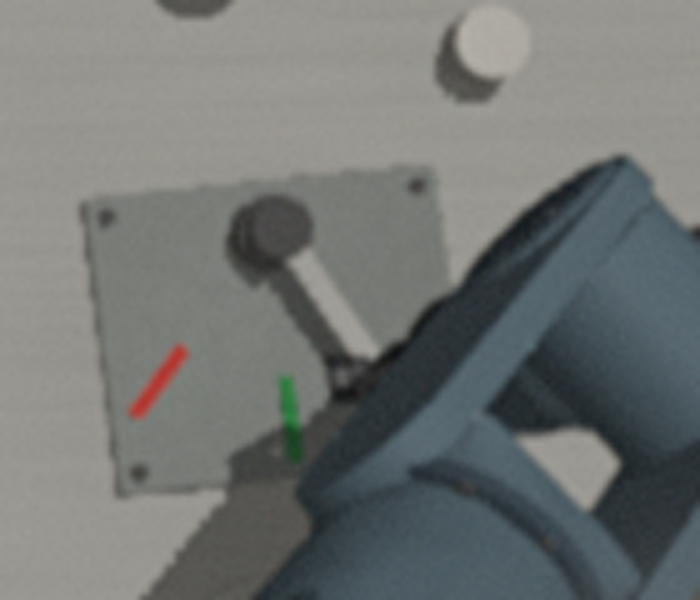

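The grip is held at 0.214 opening, with the cap and both marks visible. I'll swing it round to red, raising the tool a little.

```bash
cat >> h.py <<'E'
PIV=np.array([.564,-.306]);LY=5.0
def lev(th,z,r=.1):
    a=np.radians(180+LY-42.97+th);return (*(PIV+r*np.array([np.cos(a),np.sin(a)])),z,5)
E
python3 - <<'E'
from h import *
plan([lev(t,.062) for t in (60,48,36,24)],[lev(t,.062) for t in (12,3,-3)])
E
```

```text
dp [-0.0205, -0.0693, -0.0142] turn [0.005, -0.004, -0.002] rows 1
dp [-0.0366, -0.1514, -0.0145] turn [0.005, -0.004, -0.002] rows 1
dp [-0.0352, -0.235, -0.0147] turn [0.005, -0.004, -0.002] rows 1
dp [-0.0165, -0.3165, -0.0148] turn [0.005, -0.004, -0.002] rows 1
-
dp [0.0353, -0.0758, 0.0] turn [0.0, 0.0, 0.0] rows 1
dp [0.0717, -0.1269, 0.0] turn [0.0, 0.0, 0.0] rows 1
dp [0.1003, -0.1576, 0.0] turn [0.0, 0.0, 0.0] rows 1
-
```

Call:
{"op": "arm_command", "data": {
  "dp": [
    [-0.026,-0.052,-0.03],
    [-0.042,-0.134,-0.03],
    [-0.041,-0.218,-0.03],
    [-0.022,-0.3,-0.03],
    [-0.022,-0.3,-0.03]
  ],
  "turn": [
    [0,0,0],
    [0,0,0],
    [0,0,0],
    [0,0,0],
    [0,0,0]
  ],
  "jaw": [0,0,0,0,0]
}}

```text
time_s: 2.65
eef_pos: [0.463, -0.282, 0.062]
eef_rot: [-0.002, 0.999, 0.044, -0.002]
wrist_force: [-5.9, 1.3, -14.8]
opening: 0.208
grasp_force: 59.9
```

Call:
{"op": "arm_command", "data": {
  "dp": [
    [0.035,-0.076,0],
    [0.072,-0.127,0],
    [0.1,-0.157,0],
    [0.1,-0.157,0],
    [0.1,-0.157,0]
  ],
  "turn": [
    [0,0,0],
    [0,0,0],
    [0,0,0],
    [0,0,0],
    [0,0,0]
  ],
  "jaw": [0,0,0,0,0]
}}

```text
time_s: 3.28
eef_pos: [0.4847, -0.2451, 0.063]
eef_rot: [0.0, 0.999, 0.043, -0.002]
wrist_force: [-8.2, -6.8, -15.8]
opening: 0.208
grasp_force: 59.4
```

```bash
python3 - <<'E'
from h import *
st(); print(lev(0,.06))
E
```

```text
t 3.275 p [ 0.4847 -0.2451  0.063 ] yaw 4.98 F [ -8.2  -6.8 -15.8] op 0.208 gf 59.4
(np.float64(0.4851666994832152), np.float64(-0.2444751210514778), 0.06, 5)
```

Call:
{"op": "arm_command", "data": {
  "dp": [
    [0,0,0],
    [0,0,0],
    [0,0,-0.2],
    [0,0,-0.5],
    [0,0,-0.6]
  ],
  "turn": [
    [0,0,0],
    [0,0,0],
    [0,0,0],
    [0,0,0],
    [0,0,0]
  ],
  "jaw": [1,1,1,1,1]
}}

```text
time_s: 3.9
eef_pos: [0.4887, -0.245, 0.2193]
eef_rot: [0.002, 0.999, 0.043, 0.003]
wrist_force: [0.9, 0.2, 0.3]
opening: 1.0
grasp_force: 0.0
```

```bash
python3 - <<'E'
from h import *
st()
plan([(.54,-.1,.2,0)],[(.600,.076,.2,-4.7)],[(.600,.076,.08,-4.7)])
E
```

```text
t 3.9 p [ 0.4887 -0.245   0.2193] yaw 4.97 F [0.9 0.2 0.3] op 1.0 gf 0.0
dp [0.2541, -0.5606, 0.076] turn [0.009, -0.012, 0.166] rows 3
-
dp [0.24, -0.704, 0.0] turn [0.0, 0.0, 0.157] rows 3
-
dp [0.0, 0.0, 0.48] turn [0.0, 0.0, 0.0] rows 2
-
```

Call:
{"op": "arm_command", "data": {
  "dp": [
    [0.254,-0.56,0.076],
    [0.254,-0.56,0.076],
    [0.254,-0.56,0.076],
    [0.254,-0.56,0.076]
  ],
  "turn": [
    [0,0,0.166],
    [0,0,0.166],
    [0,0,0.166],
    [0,0,0.166]
  ],
  "jaw": [1,1,1,1]
}}

```text
time_s: 4.4
eef_pos: [0.5391, -0.097, 0.1962]
eef_rot: [0.0, 1.0, 0.002, 0.001]
wrist_force: [-0.0, -0.8, -0.5]
opening: 1.005
grasp_force: 0.0
```

Call:
{"op": "arm_command", "data": {
  "dp": [
    [0.24,-0.704,0],
    [0.24,-0.704,0],
    [0.24,-0.704,0],
    [0.24,-0.704,0]
  ],
  "turn": [
    [0,0,0.157],
    [0,0,0.157],
    [0,0,0.157],
    [0,0,0.157]
  ],
  "jaw": [1,1,1,1]
}}

```text
time_s: 4.9
eef_pos: [0.5994, 0.0799, 0.1962]
eef_rot: [-0.0, 0.999, -0.039, 0.002]
wrist_force: [-0.4, -0.3, -0.1]
opening: 1.0
grasp_force: 0.0
```

```bash
python3 - <<'E'
from h import *
st()
plan([(.600,.076,.08,-4.7)])
im=camera("top");cv2.imwrite("pics/t4.png",im)
M=masks(im);r=[b for b in blobs(M["red"],15) if b[0][0]>400];print([(b[0],b[1]) for b in r])
E
```

```text
t 4.9 p [0.5994 0.0799 0.1962] yaw -4.5 F [-0.4 -0.3 -0.1] op 1.0 gf 0.0
dp [0.0021, 0.0157, 0.4647] turn [-0.002, -0.006, 0.007] rows 2
-
[([409.0, 229.2], 15)]
```

Only part of the red mark is showing, because the arm now covers it. I'll descend and pinch the handle.

Call:
{"op": "arm_command", "data": {
  "dp": [
    [0,0.016,0.2],
    [0,0.016,0.4],
    [0,0.016,0.46],
    [0,0.016,0.46]
  ],
  "turn": [
    [0,0,0],
    [0,0,0],
    [0,0,0],
    [0,0,0]
  ],
  "jaw": [1,1,1,1]
}}

```text
time_s: 5.45
eef_pos: [0.5975, 0.0717, 0.0799]
eef_rot: [0.0, 0.999, -0.042, -0.0]
wrist_force: [0.6, -0.4, 0.2]
opening: 1.0
grasp_force: 0.0
```

Call:
{"op": "arm_command", "data": {
  "dp": [
    [0,0,0],
    [0,0,0],
    [0,0,0],
    [0,0,0],
    [0,0,0]
  ],
  "turn": [
    [0,0,0],
    [0,0,0],
    [0,0,0],
    [0,0,0],
    [0,0,0]
  ],
  "jaw": [0,0,0,0,0]
}}

```text
time_s: 6.08
eef_pos: [0.5984, 0.077, 0.0813]
eef_rot: [-0.003, 0.999, -0.041, 0.001]
wrist_force: [0.9, 16.2, 5.4]
opening: 0.175
grasp_force: 60.8
```

```bash
python3 - <<'E'
from h import *
st();p=get_obs()["eef_pos"]
u=np.array([np.cos(np.radians(85.27)),np.sin(np.radians(85.27))])
P=lambda s:(*(p[:2]+s*u),.08,-4.7)
plan([P(.08)],[P(.16)],[P(.21)])
E
```

```text
t 6.075 p [0.5984 0.077  0.0813] yaw -4.75 F [ 0.9 16.2  5.4] op 0.175 gf 60.8
dp [-0.0001, -0.32, 0.007] turn [-0.012, -0.005, -0.002] rows 2
-
dp [0.0002, -0.32, 0.0] turn [0.0, 0.0, 0.0] rows 2
-
dp [0.0001, -0.2, 0.0] turn [0.0, 0.0, 0.0] rows 1
-
```

Call:
{"op": "arm_command", "data": {
  "dp": [
    [0,-0.12,0],
    [0,-0.24,0],
    [0,-0.36,0],
    [0,-0.48,0],
    [0,-0.55,0]
  ],
  "turn": [
    [0,0,0],
    [0,0,0],
    [0,0,0],
    [0,0,0],
    [0,0,0]
  ],
  "jaw": [0,0,0,0,0]
}}

```text
time_s: 6.7
eef_pos: [0.61, 0.211, 0.0813]
eef_rot: [0.0, 0.999, -0.041, 0.001]
wrist_force: [0.1, -3.2, 6.9]
opening: 0.179
grasp_force: 61.1
```

Call:
{"op": "arm_command", "data": {
  "dp": [
    [0,-0.1,0],
    [0,-0.2,0],
    [0,-0.3,0],
    [0,-0.33,0],
    [0,-0.33,0]
  ],
  "turn": [
    [0,0,0],
    [0,0,0],
    [0,0,0],
    [0,0,0],
    [0,0,0]
  ],
  "jaw": [0,0,0,0,0]
}}

```text
time_s: 7.32
eef_pos: [0.6161, 0.2822, 0.0812]
eef_rot: [0.008, 0.999, -0.042, -0.002]
wrist_force: [-8.5, -38.4, 19.4]
opening: 0.174
grasp_force: 64.0
```

```bash
python3 - <<'E'
from h import *
st();im=camera("side");cv2.imwrite("pics/s5.png",cv2.resize(im[130:330,120:386],None,fx=3,fy=3,interpolation=cv2.INTER_CUBIC))
E
```

```text
t 7.325 p [0.6161 0.2822 0.0812] yaw -4.84 F [ -8.5 -38.4  19.4] op 0.174 gf 64.0
```

View pics/s5.png

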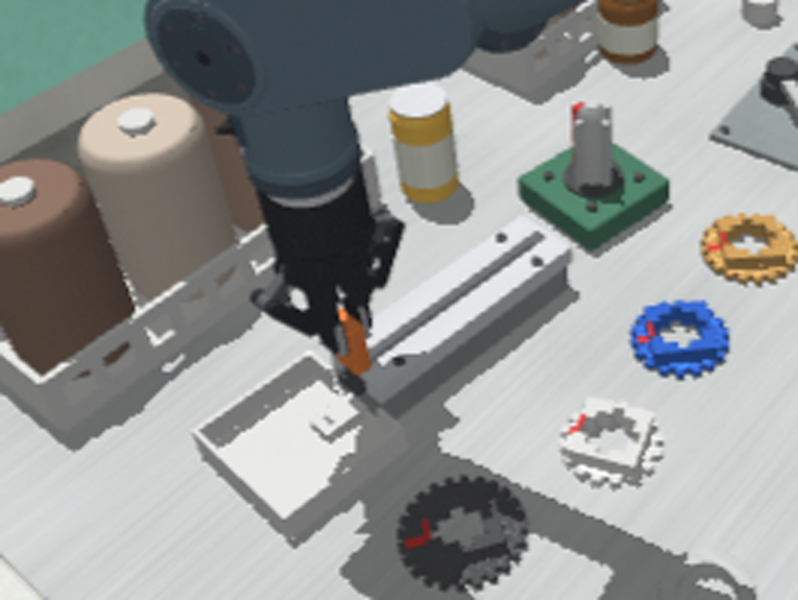

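The scraper is at its end stop and one piece lies in the tray at about (335,412). I'll bring the scraper home.

Call:
{"op": "arm_command", "data": {
  "dp": [
    [0,0.12,0],
    [0,0.25,0],
    [0,0.37,0],
    [0,0.49,0],
    [0,0.49,0]
  ],
  "turn": [
    [0,0,0],
    [0,0,0],
    [0,0,0],
    [0,0,0],
    [0,0,0]
  ],
  "jaw": [0,0,0,0,0]
}}

```text
time_s: 8.0
eef_pos: [0.6063, 0.1679, 0.0813]
eef_rot: [0.0, 0.999, -0.043, 0.001]
wrist_force: [-2.5, -2.4, 8.2]
opening: 0.172
grasp_force: 63.3
```

Call:
{"op": "arm_command", "data": {
  "dp": [
    [0,0.12,0],
    [0,0.25,0],
    [0,0.36,0],
    [0,0.4,0],
    [0,0.4,0]
  ],
  "turn": [
    [0,0,0],
    [0,0,0],
    [0,0,0],
    [0,0,0],
    [0,0,0]
  ],
  "jaw": [0,0,0,0,0]
}}

```text
time_s: 8.62
eef_pos: [0.5984, 0.0769, 0.0813]
eef_rot: [-0.005, 0.999, -0.042, 0.002]
wrist_force: [3.0, 27.7, 5.5]
opening: 0.171
grasp_force: 63.7
```

Call:
{"op": "arm_command", "data": {
  "dp": [
    [0,0,0],
    [0,0,0],
    [0,0,-0.2],
    [0,0,-0.4],
    [0,0,-0.5]
  ],
  "turn": [
    [0,0,0],
    [0,0,0],
    [0,0,0],
    [0,0,0],
    [0,0,0]
  ],
  "jaw": [1,1,1,1,1]
}}

```text
time_s: 9.25
eef_pos: [0.5986, 0.0696, 0.2081]
eef_rot: [0.0, 0.999, -0.042, 0.002]
wrist_force: [0.7, -0.8, -0.4]
opening: 0.998
grasp_force: 0.0
```

```bash
python3 - <<'E'
from h import *
st();im=camera("side");cv2.imwrite("pics/side6.png",im);t=camera("top");cv2.imwrite("pics/top6.png",t)
a=cv2.resize(im[210:320,180:310],None,fx=4,fy=4,interpolation=cv2.INTER_CUBIC)
print(a.shape);cv2.imwrite("pics/s6.png",a)
# boss orientation/centre via red blobs etc
M=masks(im);print("side orange",[(b[0],b[1]) for b in blobs(M["orange"],10)])
E
```

```text
t 9.25 p [0.5986 0.0696 0.2081] yaw -4.8 F [ 0.7 -0.8 -0.4] op 0.998 gf 0.0
(440, 520, 3)
side orange [([295.97, 195.28], 39)]
```

View pics/s6.png

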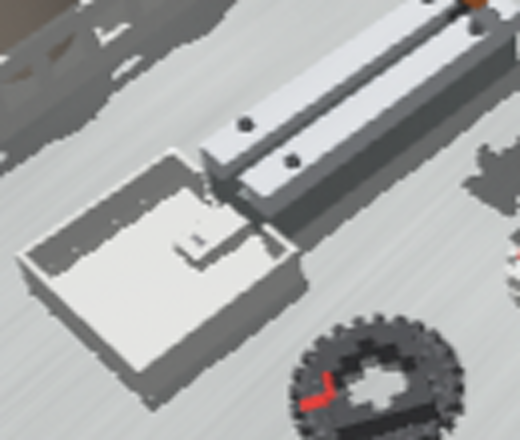

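The tray holds the piece, at crop (215,235), and the scraper is home. Next I'll look closely at the hub in both views.

```bash
python3 - <<'E'
from h import *
t=cv2.imread("pics/top0.png");s=cv2.imread("pics/side0.png")
f=lambda i,y,x:cv2.resize(i[y:y+50,x:x+40],None,fx=10,fy=10,interpolation=cv2.INTER_CUBIC)
cv2.imwrite("pics/hub.png",np.hstack([f(t,153,325),f(s,155,295)]))
E
```

```text
(no output)
```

View pics/hub.png

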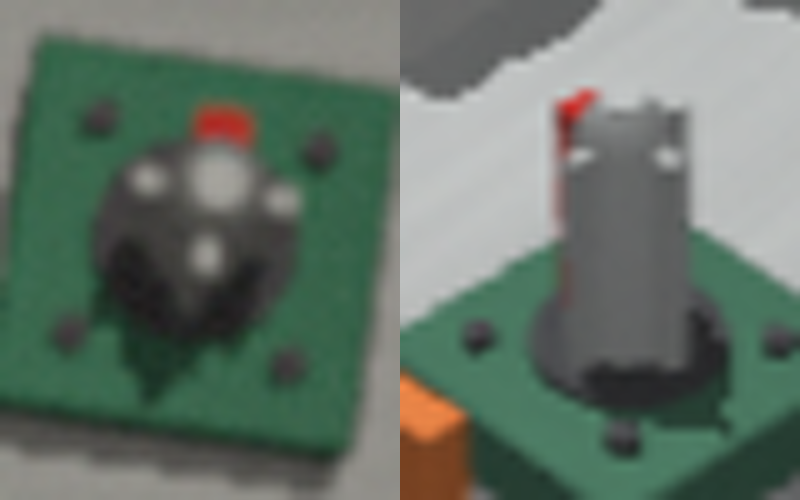

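```bash
python3 - <<'E'
from h import *
for z,u,v in((.110,346.15,171.55),(.122,346.75,170.75),(.032,344.05,176.75)): print("top",z,ray("top",u,v,z)[:2].round(4))
print("side",ray("side",317.55,188.45,.032)[:2].round(4))
w=lambda a,z:ray("top",325+(a[0]+.5)/10-.5,153+(a[1]+.5)/10-.5,z)[:2]
for a,b,z in(((285,200),(148,180),.11),((320,152),(102,118),.032),((288,367),(70,332),.032)):
    d=w(b,z)-w(a,z);print(np.degrees(np.arctan2(d[1],d[0]))-90,np.linalg.norm(d))
print(tri(("top",344.05,176.75),("side",317.55,188.45)))
# cogs: hole/boss centres, both views refined: flange-circle in top, and side ray
for nm,t,s in(("brass",(355.6,233.8),(370.0,212.2)),("blue",(308.5,239.0),(346.9,242.65))):
    print(nm,tri(("top",*t),("side",*s)))
f=lambda a,b:(180+(a+.5)/4-.5,150+(b+.5)/4-.5)
for nm,h in(("steel",(147,338)),("white",(338,390)),("blue",(515,358)),("brass",(705,336))): print(nm,ray("top",*f(*h),.013).round(4))
g=get_obs();print(g["eef_pos"])
plan([(.46,-.077,.15,-45)],[(.46,-.077,.012,-45)])
E
```

```text
top 0.11 [ 0.6239 -0.0445]
top 0.122 [ 0.6238 -0.0452]
top 0.032 [ 0.6233 -0.0444]
side [ 0.6214 -0.0448]
-8.956740759796702 0.03752938701432364
-9.527264776335485 0.06377292972680042
-9.777086178366474 0.06345024849134695
[ 0.62267848 -0.04493858  0.03139268]
brass [ 0.45825555 -0.07799016  0.00353244]
blue [0.44441659 0.0586192  0.00254542]
steel [0.4632 0.324  0.013 ]
white [0.4245 0.1871 0.013 ]
blue [0.4459 0.0602 0.013 ]
brass [ 0.4601 -0.0769  0.013 ]
[0.59940609 0.06964415 0.20868502]
dp [-0.5082, 0.6311, 0.2315] turn [-0.004, -0.012, 1.34] rows 4
-
dp [0.0, 0.0, 0.552] turn [0.0, 0.0, 0.0] rows 3
-
```

Call:
{"op": "arm_command", "data": {
  "dp": [
    [-0.51,0.63,0.23],
    [-0.51,0.63,0.23],
    [-0.51,0.63,0.23],
    [-0.51,0.63,0.23],
    [-0.51,0.63,0.23]
  ],
  "turn": [
    [0,0,0.94],
    [0,0,0.94],
    [0,0,0.94],
    [0,0,0.94],
    [0,0,0.94]
  ],
  "jaw": [1,1,1,1,1]
}}

```text
time_s: 9.98
eef_pos: [0.455, -0.0767, 0.1455]
eef_rot: [-0.0, 0.958, -0.285, -0.002]
wrist_force: [0.4, 0.3, 0.1]
opening: 1.001
grasp_force: 0.0
```

```bash
python3 - <<'E'
from h import *
st()
plan([(.4595,-.077,.04,-43),(.4595,-.077,.012,-43)])
E
```

```text
t 9.975 p [ 0.455  -0.0767  0.1455] yaw -33.15 F [0.4 0.3 0.1] op 1.001 gf 0.0
dp [0.0171, -0.009, 0.422] turn [0.002, 0.006, 0.328] rows 2
dp [0.0174, -0.0091, 0.534] turn [0.002, 0.006, 0.328] rows 1
-
```

Call:
{"op": "arm_command", "data": {
  "dp": [
    [0.015,-0.009,0.2],
    [0.015,-0.009,0.4],
    [0.015,-0.009,0.54],
    [0.015,-0.009,0.54],
    [0.015,-0.009,0.54]
  ],
  "turn": [
    [0,0,0.33],
    [0,0,0.33],
    [0,0,0.33],
    [0,0,0.33],
    [0,0,0.33]
  ],
  "jaw": [1,1,1,1,1]
}}

```text
time_s: 10.6
eef_pos: [0.4626, -0.0761, 0.0132]
eef_rot: [-0.0, 0.931, -0.365, 0.001]
wrist_force: [-0.1, 0.0, 0.8]
opening: 1.002
grasp_force: 0.0
```

Call:
{"op": "arm_command", "data": {
  "dp": [
    [0,0,0],
    [0,0,0],
    [0,0,0],
    [0,0,0]
  ],
  "turn": [
    [0,0,0],
    [0,0,0],
    [0,0,0],
    [0,0,0]
  ],
  "jaw": [0.4,0.4,0.4,0.4]
}}

```text
time_s: 11.1
eef_pos: [0.4673, -0.078, 0.0178]
eef_rot: [-0.0, 0.931, -0.365, 0.006]
wrist_force: [-2.0, 3.6, 31.3]
opening: 0.399
grasp_force: 16.1
```

```bash
python3 - <<'E'
from h import *
st()
im=camera("side");cv2.imwrite("pics/s7.png",cv2.resize(im[155:255,320:450],None,fx=6,fy=6,interpolation=cv2.INTER_CUBIC))
E
```

```text
t 11.1 p [ 0.4673 -0.078   0.0178] yaw -42.87 F [-2.   3.6 31.3] op 0.399 gf 16.1
```

View pics/s7.png

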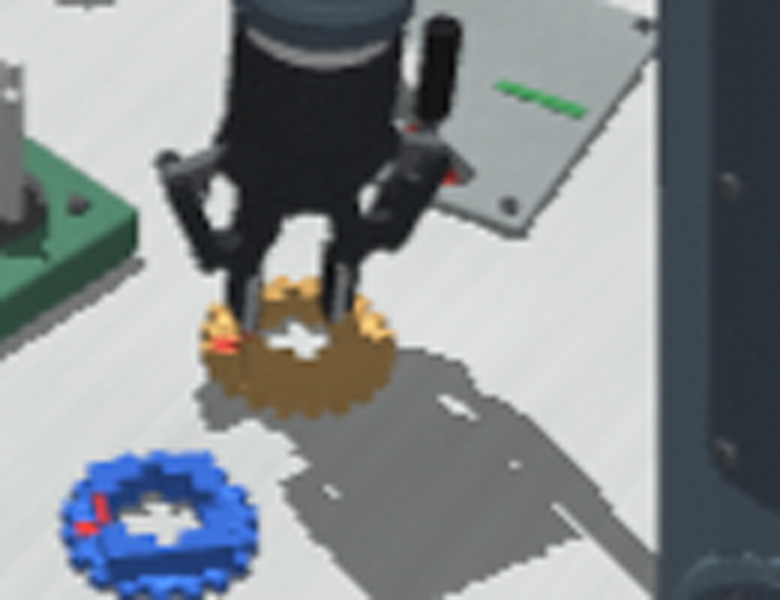

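The fingers closed on top of the boss, so the TCP has to go about 10 mm lower. I'll open, lift and retry.

Call:
{"op": "arm_command", "data": {
  "dp": [
    [0,0,-0.1],
    [0,0,-0.15],
    [0,0,-0.15],
    [0,0,-0.15]
  ],
  "turn": [
    [0,0,0],
    [0,0,0],
    [0,0,0],
    [0,0,0]
  ],
  "jaw": [1,1,1,1]
}}

```text
time_s: 11.65
eef_pos: [0.4611, -0.0759, 0.0493]
eef_rot: [-0.0, 0.931, -0.365, -0.0]
wrist_force: [0.1, -0.1, 0.0]
opening: 1.002
grasp_force: 0.0
```

```bash
cat >> h.py <<'E'
def cogs():
    im=camera("top");M=masks(im);g=cv2.cvtColor(im,cv2.COLOR_BGR2GRAY)
    for k in("blue","brass"):
        for b in blobs(M[k],150,700):
            if 200<b[0][0]<400 and 200<b[0][1]<300:
                c=cv2.convexHull(np.argwhere(b[3]==b[2])[:,::-1].astype(np.float32)[:,None]);print(k,b[0],b[1],ray("top",*b[0],.013)[:2].round(4),ray("top",*cv2.minEnclosingCircle(c)[0],.007)[:2].round(4))
    print("red",[(b[0],b[1],ray("top",*b[0],.017)[:2].round(3)) for b in blobs(M["red"],4) if b[0][1]>200])
    return im
E
python3 - <<'E'
from h import *
st(); cogs()
plan([(.46,-.077,.003,-43)])
E
```

```text
t 11.65 p [ 0.4611 -0.0759  0.0493] yaw -42.86 F [ 0.1 -0.1  0. ] op 1.002 gf 0.0
blue [309.4, 239.38] 324 [0.4451 0.0573] [0.4459 0.0592]
red [([207.14, 228.0], 28, array([0.481, 0.35 ])), ([408.9, 229.05], 20, array([ 0.471, -0.23 ])), ([301.38, 232.25], 8, array([0.466, 0.08 ])), ([260.71, 238.0], 7, array([0.45 , 0.197]))]
dp [0.001, 0.0057, 0.1841] turn [0.001, 0.003, 0.005] rows 1
-
```

Call:
{"op": "arm_command", "data": {
  "dp": [
    [0,0.005,0.1],
    [0,0.005,0.185],
    [0,0.005,0.185]
  ],
  "turn": [
    [0,0,0],
    [0,0,0],
    [0,0,0]
  ],
  "jaw": [1,1,1]
}}

```text
time_s: 12.08
eef_pos: [0.4585, -0.0761, 0.0014]
eef_rot: [-0.0, 0.931, -0.365, -0.003]
wrist_force: [0.5, 0.5, -0.0]
opening: 1.002
grasp_force: 0.0
```

Call:
{"op": "arm_command", "data": {
  "dp": [
    [0,0,0],
    [0,0,0],
    [0,0,0],
    [0,0,0]
  ],
  "turn": [
    [0,0,0],
    [0,0,0],
    [0,0,0],
    [0,0,0]
  ],
  "jaw": [0.4,0.4,0.4,0.4]
}}

```text
time_s: 12.58
eef_pos: [0.4615, -0.0773, 0.0048]
eef_rot: [0.0, 0.931, -0.365, 0.001]
wrist_force: [-2.1, 0.7, 5.8]
opening: 0.654
grasp_force: 62.5
```

```bash
python3 - <<'E'
from h import *
st()
E
```

```text
t 12.575 p [ 0.4615 -0.0773  0.0048] yaw -42.86 F [-2.1  0.7  5.8] op 0.654 gf 62.5
```

Call:
{"op": "arm_command", "data": {
  "dp": [
    [0,0,0],
    [0,0,-0.14],
    [0,0,-0.14]
  ],
  "turn": [
    [0,0,0],
    [0,0,0],
    [0,0,0]
  ],
  "jaw": [1,1,1]
}}

```text
time_s: 12.95
eef_pos: [0.4629, -0.0779, 0.041]
eef_rot: [0.0, 0.931, -0.365, 0.003]
wrist_force: [0.3, -0.4, -0.0]
opening: 1.0
grasp_force: 0.0
```

Call:
{"op": "arm_command", "data": {
  "dp": [
    [0,0,0],
    [0,0,0],
    [0,0,0]
  ],
  "turn": [
    [0,0,-1],
    [0,0,-1],
    [0,0,-1]
  ],
  "jaw": [1,1,1]
}}

```text
time_s: 13.32
eef_pos: [0.4604, -0.0769, 0.0381]
eef_rot: [-0.0, 0.994, -0.109, -0.0]
wrist_force: [-0.3, 0.6, -0.0]
opening: 0.998
grasp_force: 0.0
```

Call:
{"op": "arm_command", "data": {
  "dp": [
    [0,0,0],
    [0,0,0],
    [0,0,0]
  ],
  "turn": [
    [0,0,-1],
    [0,0,-1],
    [0,0,-1]
  ],
  "jaw": [1,1,1]
}}

```text
time_s: 13.7
eef_pos: [0.4604, -0.0769, 0.038]
eef_rot: [-0.0, 0.988, 0.152, -0.0]
wrist_force: [0.4, 0.1, -1.1]
opening: 1.002
grasp_force: 0.0
```

Call:
{"op": "arm_command", "data": {
  "dp": [
    [0,0,0],
    [0,0,0],
    [0,0,0],
    [0,0,0]
  ],
  "turn": [
    [0,0,-1],
    [0,0,-1],
    [0,0,-1],
    [0,0,-1]
  ],
  "jaw": [1,1,1,1]
}}

```text
time_s: 14.2
eef_pos: [0.4604, -0.0769, 0.0381]
eef_rot: [-0.0, 0.917, 0.399, -0.0]
wrist_force: [0.5, -0.3, -1.1]
opening: 1.0
grasp_force: 0.0
```

Call:
{"op": "arm_command", "data": {
  "dp": [
    [0,0,0.14],
    [0,0,0.14],
    [0,0,0.14]
  ],
  "turn": [
    [0,0,0],
    [0,0,0],
    [0,0,0]
  ],
  "jaw": [1,1,1]
}}

```text
time_s: 14.58
eef_pos: [0.4607, -0.077, 0.0039]
eef_rot: [-0.0, 0.917, 0.399, -0.0]
wrist_force: [-0.9, -0.0, 0.5]
opening: 0.999
grasp_force: 0.0
```

Call:
{"op": "arm_command", "data": {
  "dp": [
    [0,0,0],
    [0,0,0],
    [0,0,0],
    [0,0,0]
  ],
  "turn": [
    [0,0,0],
    [0,0,0],
    [0,0,0],
    [0,0,0]
  ],
  "jaw": [0.4,0.4,0.4,0.4]
}}

```text
time_s: 15.08
eef_pos: [0.4617, -0.0775, 0.0051]
eef_rot: [0.001, 0.917, 0.4, 0.001]
wrist_force: [-1.8, 0.6, 9.4]
opening: 0.653
grasp_force: 61.6
```

Call:
{"op": "arm_command", "data": {
  "dp": [
    [0,0,-0.2],
    [0,0,-0.4],
    [0,0,-0.6],
    [0,0,-0.72],
    [0,0,-0.72]
  ],
  "turn": [
    [0,0,0],
    [0,0,0],
    [0,0,0],
    [0,0,0],
    [0,0,0]
  ],
  "jaw": [0.4,0.4,0.4,0.4,0.4]
}}

```text
time_s: 15.7
eef_pos: [0.4622, -0.0776, 0.186]
eef_rot: [0.002, 0.917, 0.4, 0.002]
wrist_force: [0.3, 0.3, -3.4]
opening: 0.646
grasp_force: 66.0
```

```bash
python3 - <<'E'
from h import *
st()
plan([(.55,-.06,.185,20)],[(.623,-.0447,.185,-9.4)])
E
```

```text
t 15.7 p [ 0.4622 -0.0776  0.186 ] yaw 47.13 F [ 0.3  0.3 -3.4] op 0.646 gf 66.0
dp [0.2906, 0.2095, 0.0057] turn [0.01, -0.006, 0.904] rows 3
-
dp [0.2953, 0.0424, 0.0] turn [0.0, 0.0, 0.98] rows 3
-
```

Call:
{"op": "arm_command", "data": {
  "dp": [
    [0.29,0.21,0],
    [0.29,0.21,0],
    [0.29,0.21,0],
    [0.29,0.21,0]
  ],
  "turn": [
    [0,0,0.904],
    [0,0,0.904],
    [0,0,0.904],
    [0,0,0.904]
  ],
  "jaw": [0.4,0.4,0.4,0.4]
}}

```text
time_s: 16.2
eef_pos: [0.5471, -0.059, 0.1808]
eef_rot: [-0.001, 0.985, 0.174, -0.002]
wrist_force: [-0.2, -0.1, -3.6]
opening: 0.65
grasp_force: 65.5
```

Call:
{"op": "arm_command", "data": {
  "dp": [
    [0.295,0.042,0],
    [0.295,0.042,0],
    [0.295,0.042,0],
    [0.295,0.042,0],
    [0.295,0.042,0]
  ],
  "turn": [
    [0,0,0.98],
    [0,0,0.98],
    [0,0,0.98],
    [0,0,0.98],
    [0,0,0.98]
  ],
  "jaw": [0.4,0.4,0.4,0.4,0.4]
}}

```text
time_s: 16.82
eef_pos: [0.6206, -0.0442, 0.1828]
eef_rot: [-0.0, 0.997, -0.08, -0.001]
wrist_force: [0.9, -1.2, -3.5]
opening: 0.649
grasp_force: 65.1
```

```bash
python3 - <<'E'
from h import *
st()
plan([(.623,-.0447,.13,-9.4),(.623,-.0447,.11,-9.4)])
im=camera("side");cv2.imwrite("pics/side8.png",im);cv2.imwrite("pics/s8.png",cv2.resize(im[130:230,250:380],None,fx=6,fy=6,interpolation=cv2.INTER_CUBIC))
E
```

```text
t 16.825 p [ 0.6206 -0.0442  0.1828] yaw -9.19 F [ 0.9 -1.2 -3.5] op 0.649 gf 65.1
dp [0.0099, 0.0003, 0.2112] turn [-0.0, 0.002, 0.007] rows 1
dp [0.01, 0.0003, 0.2912] turn [-0.0, 0.002, 0.007] rows 1
-
```

View pics/s8.png

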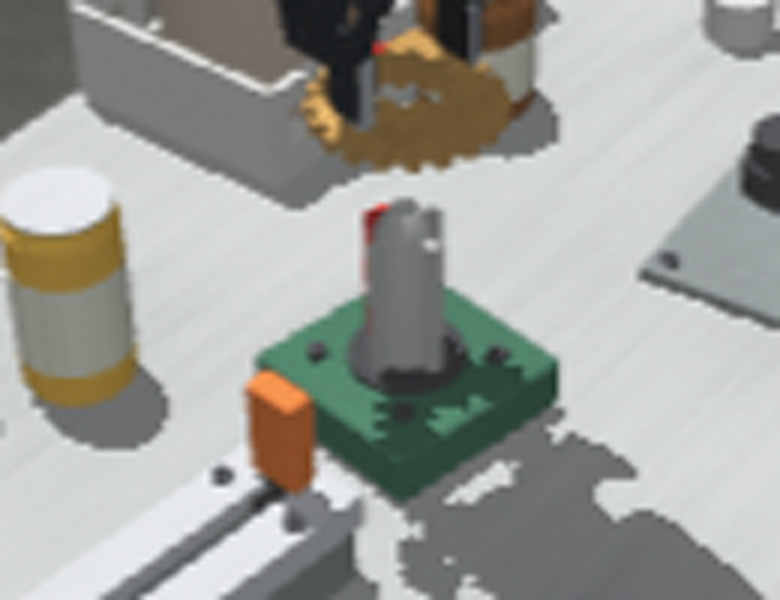

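The brass cog is held level above the hub, with its red slot on the same side as the red spline. I'll lower it.

Call:
{"op": "arm_command", "data": {
  "dp": [
    [0.01,0,0.1],
    [0.01,0,0.2],
    [0.01,0,0.2],
    [0.01,0,0.24],
    [0.01,0,0.24]
  ],
  "turn": [
    [0,0,0],
    [0,0,0],
    [0,0,0],
    [0,0,0],
    [0,0,0]
  ],
  "jaw": [0.4,0.4,0.4,0.4,0.4]
}}

```text
time_s: 17.5
eef_pos: [0.6238, -0.0446, 0.1236]
eef_rot: [-0.0, 0.997, -0.082, -0.0]
wrist_force: [-0.2, 0.1, -2.6]
opening: 0.652
grasp_force: 65.0
```

Call:
{"op": "arm_command", "data": {
  "dp": [
    [0,0,0.02],
    [0,0,0.04],
    [0,0,0.06],
    [0,0,0.07],
    [0,0,0.07]
  ],
  "turn": [
    [0,0,0],
    [0,0,0],
    [0,0,0],
    [0,0,0],
    [0,0,0]
  ],
  "jaw": [0.4,0.4,0.4,0.4,0.4]
}}

```text
time_s: 18.12
eef_pos: [0.6236, -0.0446, 0.1057]
eef_rot: [0.0, 0.997, -0.082, -0.0]
wrist_force: [-0.2, -1.7, -4.0]
opening: 0.652
grasp_force: 65.0
```

```bash
python3 - <<'E'
from h import *
st()
plan([(.623,-.0447,.09,-9.4),(.623,-.0447,.06,-9.4)])
E
```

```text
t 18.125 p [ 0.6236 -0.0446  0.1057] yaw -9.38 F [-0.2 -1.7 -4. ] op 0.652 gf 65.0
dp [-0.0024, 0.0008, 0.0627] turn [0.0, 0.001, 0.001] rows 1
dp [-0.0023, 0.0008, 0.1827] turn [0.0, 0.001, 0.001] rows 1
-
```

Engaged (bottom at about 0.101) with no resistance. I'll go down to TCP 0.058 and release.

Call:
{"op": "arm_command", "data": {
  "dp": [
    [0,0,0.05],
    [0,0,0.1],
    [0,0,0.15],
    [0,0,0.19],
    [0,0,0.19]
  ],
  "turn": [
    [0,0,0],
    [0,0,0],
    [0,0,0],
    [0,0,0],
    [0,0,0]
  ],
  "jaw": [0.4,0.4,0.4,0.4,0.4]
}}

```text
time_s: 18.75
eef_pos: [0.6235, -0.0445, 0.0574]
eef_rot: [-0.0, 0.997, -0.082, -0.001]
wrist_force: [0.2, -1.1, -3.9]
opening: 0.655
grasp_force: 64.9
```

Call:
{"op": "arm_command", "data": {
  "dp": [
    [0,0,0],
    [0,0,0],
    [0,0,0],
    [0,0,0]
  ],
  "turn": [
    [0,0,0],
    [0,0,0],
    [0,0,0],
    [0,0,0]
  ],
  "jaw": [1,1,1,1]
}}

```text
time_s: 19.25
eef_pos: [0.624, -0.0446, 0.059]
eef_rot: [0.0, 0.997, -0.082, 0.0]
wrist_force: [-0.6, 0.6, 0.0]
opening: 0.998
grasp_force: 0.0
```

Call:
{"op": "arm_command", "data": {
  "dp": [
    [0,0,-0.2],
    [0,0,-0.4],
    [0,0,-0.5],
    [0,0,-0.5]
  ],
  "turn": [
    [0,0,0],
    [0,0,0],
    [0,0,0],
    [0,0,0]
  ],
  "jaw": [1,1,1,1]
}}

```text
time_s: 19.75
eef_pos: [0.6255, -0.0449, 0.1866]
eef_rot: [0.0, 0.997, -0.082, 0.003]
wrist_force: [-0.1, -1.0, 0.2]
opening: 1.004
grasp_force: 0.0
```

```bash
python3 - <<'E'
from h import *
st()
im=camera("side");cv2.imwrite("pics/s9.png",cv2.resize(im[130:230,250:380],None,fx=6,fy=6,interpolation=cv2.INTER_CUBIC));cogs()
# blue pre-grip: yaw 47-90=-43
plan([(.53,.01,.18,-24)],[(.4455,.0595,.18,-43)],[(.4455,.0595,.0035,-43)])
E
```

```text
t 19.75 p [ 0.6255 -0.0449  0.1866] yaw -9.38 F [-0.1 -1.   0.2] op 1.004 gf 0.0
red [([207.19, 227.89], 27, array([0.481, 0.35 ])), ([409.0, 229.0], 17, array([ 0.472, -0.23 ])), ([301.8, 231.6], 5, array([0.467, 0.079])), ([260.71, 238.0], 7, array([0.45 , 0.197]))]
dp [-0.4039, -0.154, 0.0116] turn [0.0, 0.002, 0.487] rows 2
-
dp [-0.3893, -0.0434, 0.0] turn [0.0, 0.0, 0.633] rows 2
-
dp [0.0, 0.0, 0.706] turn [0.0, 0.0, 0.0] rows 3
-
```

View pics/s9.png

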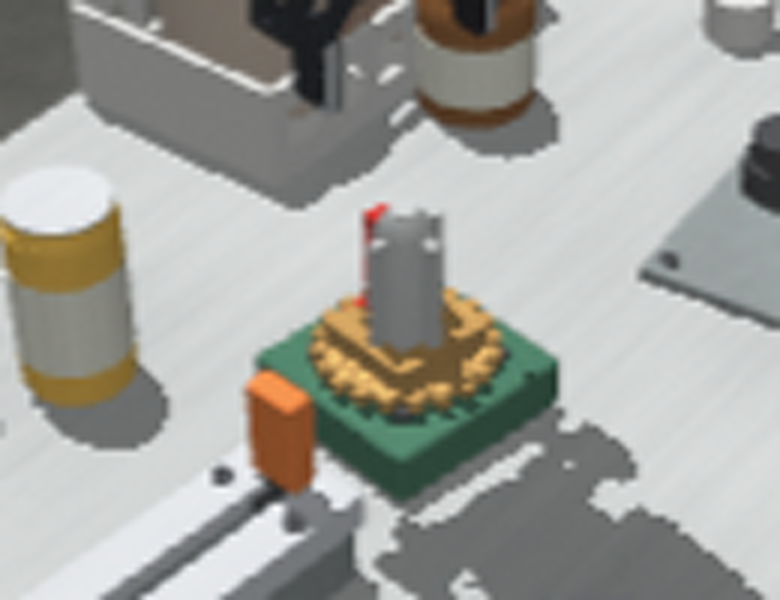

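Brass sits flat on the seat, with the boss up and the red spline in its slot. Blue is next.

Call:
{"op": "arm_command", "data": {
  "dp": [
    [-0.4,-0.154,0.01],
    [-0.4,-0.154,0.01],
    [-0.4,-0.154,0.01]
  ],
  "turn": [
    [0,0,0.487],
    [0,0,0.487],
    [0,0,0.487]
  ],
  "jaw": [1,1,1]
}}

```text
time_s: 20.23
eef_pos: [0.5275, 0.0116, 0.1783]
eef_rot: [-0.0, 0.978, -0.207, -0.003]
wrist_force: [0.5, -0.2, 0.4]
opening: 0.997
grasp_force: 0.0
```

Call:
{"op": "arm_command", "data": {
  "dp": [
    [-0.389,-0.043,0],
    [-0.389,-0.043,0],
    [-0.389,-0.043,0],
    [-0.389,-0.043,0.3],
    [-0.389,-0.043,0.5]
  ],
  "turn": [
    [0,0,0.633],
    [0,0,0.633],
    [0,0,0.633],
    [0,0,0.633],
    [0,0,0.633]
  ],
  "jaw": [1,1,1,1,1]
}}

```text
time_s: 20.85
eef_pos: [0.4494, 0.0582, 0.0552]
eef_rot: [-0.0, 0.931, -0.366, 0.002]
wrist_force: [0.4, 0.2, -1.6]
opening: 1.0
grasp_force: 0.0
```

Call:
{"op": "arm_command", "data": {
  "dp": [
    [0,0,0],
    [0,0,0]
  ],
  "turn": [
    [0,0,0],
    [0,0,0]
  ],
  "jaw": [1,1]
}}

```text
time_s: 21.1
eef_pos: [0.4488, 0.0585, 0.0575]
eef_rot: [-0.0, 0.931, -0.366, 0.001]
wrist_force: [0.3, 0.3, -0.3]
opening: 1.001
grasp_force: 0.0
```

```bash
python3 - <<'E'
from h import *
st()
plan([(.4455,.0595,.0035,-43)])
E
```

```text
t 21.1 p [0.4488 0.0585 0.0575] yaw -42.96 F [ 0.3  0.3 -0.3] op 1.001 gf 0.0
dp [-0.0129, 0.0063, 0.216] turn [-0.002, -0.003, 0.001] rows 1
-
```

Call:
{"op": "arm_command", "data": {
  "dp": [
    [-0.01,0.006,0.1],
    [-0.01,0.006,0.216],
    [-0.01,0.006,0.216]
  ],
  "turn": [
    [0,0,0],
    [0,0,0],
    [0,0,0]
  ],
  "jaw": [1,1,1]
}}

```text
time_s: 21.48
eef_pos: [0.4455, 0.0593, 0.0036]
eef_rot: [-0.0, 0.931, -0.366, 0.001]
wrist_force: [-0.7, -0.9, 0.1]
opening: 1.004
grasp_force: 0.0
```

Call:
{"op": "arm_command", "data": {
  "dp": [
    [0,0,0],
    [0,0,0],
    [0,0,0],
    [0,0,0]
  ],
  "turn": [
    [0,0,0],
    [0,0,0],
    [0,0,0],
    [0,0,0]
  ],
  "jaw": [0.4,0.4,0.4,0.4]
}}

```text
time_s: 21.98
eef_pos: [0.4464, 0.0594, 0.0046]
eef_rot: [-0.001, 0.93, -0.366, 0.002]
wrist_force: [-1.9, -0.5, 11.1]
opening: 0.649
grasp_force: 62.1
```

Call:
{"op": "arm_command", "data": {
  "dp": [
    [0,0,0],
    [0,0,-0.14],
    [0,0,-0.14]
  ],
  "turn": [
    [0,0,0],
    [0,0,0],
    [0,0,0]
  ],
  "jaw": [1,1,1]
}}

```text
time_s: 22.35
eef_pos: [0.4466, 0.0594, 0.0397]
eef_rot: [-0.001, 0.931, -0.366, 0.003]
wrist_force: [0.8, -0.4, 0.4]
opening: 0.999
grasp_force: 0.0
```

Call:
{"op": "arm_command", "data": {
  "dp": [
    [0,0,0],
    [0,0,0],
    [0,0,0]
  ],
  "turn": [
    [0,0,-1],
    [0,0,-1],
    [0,0,-1]
  ],
  "jaw": [1,1,1]
}}

```text
time_s: 22.72
eef_pos: [0.4439, 0.0597, 0.0368]
eef_rot: [0.0, 0.994, -0.11, -0.0]
wrist_force: [-0.8, 1.0, 1.3]
opening: 0.997
grasp_force: 0.0
```

Call:
{"op": "arm_command", "data": {
  "dp": [
    [0,0,0],
    [0,0,0],
    [0,0,0]
  ],
  "turn": [
    [0,0,-1],
    [0,0,-1],
    [0,0,-1]
  ],
  "jaw": [1,1,1]
}}

```text
time_s: 23.1
eef_pos: [0.4438, 0.0597, 0.0367]
eef_rot: [-0.0, 0.989, 0.151, -0.0]
wrist_force: [-0.0, -1.4, -0.1]
opening: 1.002
grasp_force: 0.0
```

Call:
{"op": "arm_command", "data": {
  "dp": [
    [0,0,0],
    [0,0,0],
    [0,0,0],
    [0,0,0]
  ],
  "turn": [
    [0,0,-1],
    [0,0,-1],
    [0,0,-1],
    [0,0,-1]
  ],
  "jaw": [1,1,1,1]
}}

```text
time_s: 23.6
eef_pos: [0.4439, 0.0597, 0.0368]
eef_rot: [-0.0, 0.917, 0.398, -0.0]
wrist_force: [0.1, -0.3, 0.4]
opening: 1.0
grasp_force: 0.0
```

Call:
{"op": "arm_command", "data": {
  "dp": [
    [0,0,0.14],
    [0,0,0.14],
    [0,0,0.14]
  ],
  "turn": [
    [0,0,0],
    [0,0,0],
    [0,0,0]
  ],
  "jaw": [1,1,1]
}}

```text
time_s: 23.98
eef_pos: [0.4442, 0.0597, 0.0025]
eef_rot: [-0.0, 0.917, 0.398, -0.0]
wrist_force: [0.2, -0.7, -0.0]
opening: 1.002
grasp_force: 0.0
```

Call:
{"op": "arm_command", "data": {
  "dp": [
    [0,0,0],
    [0,0,0],
    [0,0,0],
    [0,0,0]
  ],
  "turn": [
    [0,0,0],
    [0,0,0],
    [0,0,0],
    [0,0,0]
  ],
  "jaw": [0.4,0.4,0.4,0.4]
}}

```text
time_s: 24.48
eef_pos: [0.4452, 0.0595, 0.0033]
eef_rot: [0.001, 0.917, 0.399, 0.001]
wrist_force: [-1.6, 0.1, 6.9]
opening: 0.646
grasp_force: 63.5
```

Call:
{"op": "arm_command", "data": {
  "dp": [
    [0,0,-0.2],
    [0,0,-0.4],
    [0,0,-0.6],
    [0,0,-0.72],
    [0,0,-0.72]
  ],
  "turn": [
    [0,0,0],
    [0,0,0],
    [0,0,0],
    [0,0,0],
    [0,0,0]
  ],
  "jaw": [0.4,0.4,0.4,0.4,0.4]
}}

```text
time_s: 25.1
eef_pos: [0.4459, 0.0595, 0.1847]
eef_rot: [0.002, 0.917, 0.399, 0.003]
wrist_force: [0.3, -0.0, -2.2]
opening: 0.647
grasp_force: 65.5
```

```bash
python3 - <<'E'
from h import *
st()
plan([(.54,0,.185,20)],[(.6235,-.0446,.185,-9.4)])
E
```

```text
t 25.1 p [0.4459 0.0595 0.1847] yaw 47.02 F [ 0.3 -0.  -2.2] op 0.647 gf 65.5
dp [0.0826, 0.4376, 0.0015] turn [0.008, -0.009, 0.901] rows 3
-
dp [0.2528, 0.2819, 0.0] turn [0.0, 0.0, 0.98] rows 3
-
```

Call:
{"op": "arm_command", "data": {
  "dp": [
    [0.083,0.437,0],
    [0.083,0.437,0],
    [0.083,0.437,0],
    [0.083,0.437,0]
  ],
  "turn": [
    [0,0,0.901],
    [0,0,0.901],
    [0,0,0.901],
    [0,0,0.901]
  ],
  "jaw": [0.4,0.4,0.4,0.4]
}}

```text
time_s: 25.6
eef_pos: [0.5369, 0.0003, 0.1795]
eef_rot: [-0.001, 0.985, 0.174, -0.002]
wrist_force: [0.3, -0.1, -1.3]
opening: 0.649
grasp_force: 65.4
```

Call:
{"op": "arm_command", "data": {
  "dp": [
    [0.256,0.282,0],
    [0.256,0.282,0],
    [0.256,0.282,0],
    [0.256,0.282,0],
    [0.256,0.282,0]
  ],
  "turn": [
    [0,0,0.98],
    [0,0,0.98],
    [0,0,0.98],
    [0,0,0.98],
    [0,0,0.98]
  ],
  "jaw": [0.4,0.4,0.4,0.4,0.4]
}}

```text
time_s: 26.22
eef_pos: [0.6216, -0.0434, 0.1814]
eef_rot: [-0.0, 0.997, -0.08, -0.001]
wrist_force: [-0.3, 0.9, -1.1]
opening: 0.648
grasp_force: 65.4
```

Call:
{"op": "arm_command", "data": {
  "dp": [
    [0,0,0.05],
    [0,0,0.15],
    [0,0,0.15],
    [0,0,0.15]
  ],
  "turn": [
    [0,0,0],
    [0,0,0],
    [0,0,0],
    [0,0,0]
  ],
  "jaw": [0.4,0.4,0.4,0.4]
}}

```text
time_s: 26.72
eef_pos: [0.6225, -0.044, 0.1449]
eef_rot: [0.0, 0.997, -0.082, 0.0]
wrist_force: [0.9, 0.2, -1.5]
opening: 0.648
grasp_force: 65.4
```

```bash
python3 - <<'E'
from h import *
st()
plan([(.6235,-.0446,.13,-9.4)])
E
```

```text
t 26.725 p [ 0.6225 -0.044   0.1449] yaw -9.37 F [ 0.9  0.2 -1.5] op 0.648 gf 65.4
dp [0.0043, 0.0019, 0.0594] turn [0.0, -0.0, 0.001] rows 1
-
```

Call:
{"op": "arm_command", "data": {
  "dp": [
    [0.004,0.002,0.06],
    [0.004,0.002,0.1],
    [0.004,0.002,0.13],
    [0.004,0.002,0.16],
    [0.004,0.002,0.16]
  ],
  "turn": [
    [0,0,0],
    [0,0,0],
    [0,0,0],
    [0,0,0],
    [0,0,0]
  ],
  "jaw": [0.4,0.4,0.4,0.4,0.4]
}}

```text
time_s: 27.35
eef_pos: [0.6228, -0.0446, 0.1036]
eef_rot: [-0.0, 0.997, -0.082, -0.001]
wrist_force: [0.8, -0.4, -2.4]
opening: 0.649
grasp_force: 65.5
```

Call:
{"op": "arm_command", "data": {
  "dp": [
    [0,0,0.05],
    [0,0,0.1],
    [0,0,0.14],
    [0,0,0.168],
    [0,0,0.168]
  ],
  "turn": [
    [0,0,0],
    [0,0,0],
    [0,0,0],
    [0,0,0],
    [0,0,0]
  ],
  "jaw": [0.4,0.4,0.4,0.4,0.4]
}}

```text
time_s: 27.98
eef_pos: [0.6228, -0.0445, 0.0616]
eef_rot: [-0.0, 0.997, -0.082, -0.001]
wrist_force: [-0.5, 0.6, -1.0]
opening: 0.645
grasp_force: 65.5
```

Call:
{"op": "arm_command", "data": {
  "dp": [
    [0,0,0],
    [0,0,0],
    [0,0,0],
    [0,0,0]
  ],
  "turn": [
    [0,0,0],
    [0,0,0],
    [0,0,0],
    [0,0,0]
  ],
  "jaw": [1,1,1,1]
}}

```text
time_s: 28.48
eef_pos: [0.6235, -0.0447, 0.0629]
eef_rot: [0.0, 0.997, -0.082, 0.0]
wrist_force: [-0.6, 1.1, -0.1]
opening: 1.0
grasp_force: 0.0
```

Call:
{"op": "arm_command", "data": {
  "dp": [
    [0,0,-0.2],
    [0,0,-0.4],
    [0,0,-0.5],
    [0,0,-0.5],
    [0,0,-0.5]
  ],
  "turn": [
    [0,0,0],
    [0,0,0],
    [0,0,0],
    [0,0,0],
    [0,0,0]
  ],
  "jaw": [1,1,1,1,1]
}}

```text
time_s: 29.1
eef_pos: [0.6226, -0.0445, 0.1863]
eef_rot: [-0.0, 0.997, -0.082, -0.001]
wrist_force: [-1.2, 0.6, -1.2]
opening: 0.995
grasp_force: 0.0
```

```bash
python3 - <<'E'
from h import *
st()
im=cogs()
cv2.imwrite("pics/top10.png",im);s=camera("side");cv2.imwrite("pics/side10.png",s)
M=masks(s);print("side blue",[(b[0],b[1]) for b in blobs(M["blue"],30)])
print(proj("side",(.623,-.0447,.034+19e-3+.009)))
# white/steel centroid compare with first picture
a=cv2.imread("pics/top0.png");d=cv2.absdiff(a,im)[205:275,190:285].max(2);print("diff steel",(d[:,:50]>40).sum(),"white",(d[:,50:]>40).sum())
d=cv2.absdiff(cv2.imread("pics/side0.png"),s).max(2);print("side diff",(d[280:330,245:300]>40).sum(),(d[255:295,300:345]>40).sum())
plan([(.53,.07,.18,-30)],[(.424,.187,.18,-60)],[(.424,.187,.06,-68)])
E
```

```text
t 29.1 p [ 0.6226 -0.0445  0.1863] yaw -9.41 F [-1.2  0.6 -1.2] op 0.995 gf 0.0
red [([207.19, 227.93], 27, array([0.481, 0.35 ])), ([409.0, 229.0], 17, array([ 0.472, -0.23 ])), ([260.71, 238.0], 7, array([0.45 , 0.197]))]
side blue [([317.39, 184.06], 314), ([174.6, 385.22], 1992)]
[316.97669433 180.41408173]
diff steel 0 white 0
side diff 0 6
dp [-0.4387, -0.391, 0.0236] turn [0.001, 0.006, 0.686] rows 3
-
dp [-0.6012, -0.1933, 0.0] turn [0.0, 0.0, 1.0] rows 3
-
dp [0.0, 0.0, 0.48] turn [0.0, 0.0, 0.267] rows 2
-
```

```bash
python3 - <<'E'
from h import *
plan([(.53,.07,.18,20)],[(.4245,.187,.18,49)],[(.4245,.187,.10,78)],[(.4245,.187,.06,107)])
E
```

```text
dp [-0.4387, -0.391, 0.0236] turn [-0.002, 0.006, -0.98] rows 3
-
dp [-0.2365, -0.5841, 0.0] turn [0.0, 0.0, -0.967] rows 3
-
dp [0.0, 0.0, 0.32] turn [0.0, 0.0, -0.967] rows 3
-
dp [0.0, 0.0, 0.16] turn [0.0, 0.0, -0.967] rows 3
-
```

Call:
{"op": "arm_command", "data": {
  "dp": [
    [-0.439,-0.391,0.024],
    [-0.439,-0.391,0.024],
    [-0.439,-0.391,0.024],
    [-0.439,-0.391,0.024]
  ],
  "turn": [
    [0,0,-0.98],
    [0,0,-0.98],
    [0,0,-0.98],
    [0,0,-0.98]
  ],
  "jaw": [1,1,1,1]
}}

```text
time_s: 29.7
eef_pos: [0.5294, 0.0711, 0.1803]
eef_rot: [-0.0, 0.985, 0.174, -0.001]
wrist_force: [0.7, -0.2, 0.1]
opening: 0.999
grasp_force: 0.0
```

Call:
{"op": "arm_command", "data": {
  "dp": [
    [-0.236,-0.584,0],
    [-0.236,-0.584,0],
    [-0.236,-0.584,0],
    [-0.236,-0.584,0]
  ],
  "turn": [
    [0,0,-0.967],
    [0,0,-0.967],
    [0,0,-0.967],
    [0,0,-0.967]
  ],
  "jaw": [1,1,1,1]
}}

```text
time_s: 30.2
eef_pos: [0.425, 0.1874, 0.1811]
eef_rot: [-0.0, 0.91, 0.415, -0.0]
wrist_force: [0.5, -1.1, -0.4]
opening: 1.002
grasp_force: 0.0
```

Call:
{"op": "arm_command", "data": {
  "dp": [
    [0,0,0.32],
    [0,0,0.32],
    [0,0,0.32],
    [0,0,0.32]
  ],
  "turn": [
    [0,0,-0.967],
    [0,0,-0.967],
    [0,0,-0.967],
    [0,0,-0.967]
  ],
  "jaw": [1,1,1,1]
}}

```text
time_s: 30.7
eef_pos: [0.4269, 0.1855, 0.101]
eef_rot: [0.0, 0.779, 0.627, -0.0]
wrist_force: [0.3, -0.0, -0.7]
opening: 0.999
grasp_force: 0.0
```

Call:
{"op": "arm_command", "data": {
  "dp": [
    [0,0,0.16],
    [0,0,0.16],
    [0,0,0.16],
    [0,0,0.16],
    [0,0,0.16]
  ],
  "turn": [
    [0,0,-0.967],
    [0,0,-0.967],
    [0,0,-0.967],
    [0,0,-0.967],
    [0,0,-0.967]
  ],
  "jaw": [1,1,1,1,1]
}}

```text
time_s: 31.32
eef_pos: [0.4264, 0.1864, 0.0618]
eef_rot: [0.0, 0.597, 0.802, 0.0]
wrist_force: [-0.1, -0.2, -0.0]
opening: 1.0
grasp_force: 0.0
```

```bash
python3 - <<'E'
from h import *
st()
plan([(.4245,.187,.0035,112)])
E
```

```text
t 31.325 p [0.4264 0.1864 0.0618] yaw 106.73 F [-0.1 -0.2 -0. ] op 1.0 gf 0.0
dp [0.0044, -0.0066, 0.233] turn [0.001, 0.0, -0.176] rows 1
-
```

Call:
{"op": "arm_command", "data": {
  "dp": [
    [0.004,-0.006,0.1],
    [0.004,-0.006,0.233],
    [0.004,-0.006,0.233]
  ],
  "turn": [
    [0,0,-0.176],
    [0,0,-0.176],
    [0,0,-0.176]
  ],
  "jaw": [1,1,1]
}}

```text
time_s: 31.7
eef_pos: [0.4219, 0.1868, 0.0016]
eef_rot: [-0.002, 0.558, 0.83, -0.002]
wrist_force: [-1.2, 0.3, 0.0]
opening: 1.0
grasp_force: 0.0
```

Call:
{"op": "arm_command", "data": {
  "dp": [
    [0,0,0],
    [0,0,0],
    [0,0,0],
    [0,0,0]
  ],
  "turn": [
    [0,0,0],
    [0,0,0],
    [0,0,0],
    [0,0,0]
  ],
  "jaw": [0.4,0.4,0.4,0.4]
}}

```text
time_s: 32.2
eef_pos: [0.4255, 0.1875, 0.0052]
eef_rot: [0.001, 0.557, 0.83, 0.001]
wrist_force: [-0.1, 0.6, 6.2]
opening: 0.653
grasp_force: 63.4
```

Call:
{"op": "arm_command", "data": {
  "dp": [
    [0,0,0],
    [0,0,-0.14],
    [0,0,-0.14]
  ],
  "turn": [
    [0,0,0],
    [0,0,0],
    [0,0,0]
  ],
  "jaw": [1,1,1]
}}

```text
time_s: 32.58
eef_pos: [0.4265, 0.1877, 0.0409]
eef_rot: [0.002, 0.557, 0.83, 0.002]
wrist_force: [0.6, -0.1, -0.2]
opening: 1.0
grasp_force: 0.0
```

Call:
{"op": "arm_command", "data": {
  "dp": [
    [0,0,0],
    [0,0,0],
    [0,0,0]
  ],
  "turn": [
    [0,0,1],
    [0,0,1],
    [0,0,1]
  ],
  "jaw": [1,1,1]
}}

```text
time_s: 32.95
eef_pos: [0.4238, 0.1872, 0.038]
eef_rot: [-0.0, 0.755, 0.656, -0.0]
wrist_force: [-0.5, 0.2, 0.0]
opening: 0.999
grasp_force: 0.0
```

Call:
{"op": "arm_command", "data": {
  "dp": [
    [0,0,0],
    [0,0,0],
    [0,0,0]
  ],
  "turn": [
    [0,0,1],
    [0,0,1],
    [0,0,1]
  ],
  "jaw": [1,1,1]
}}

```text
time_s: 33.33
eef_pos: [0.4237, 0.1872, 0.0379]
eef_rot: [-0.0, 0.899, 0.438, -0.0]
wrist_force: [-0.0, 0.0, -0.3]
opening: 0.997
grasp_force: 0.0
```

Call:
{"op": "arm_command", "data": {
  "dp": [
    [0,0,0],
    [0,0,0],
    [0,0,0],
    [0,0,0]
  ],
  "turn": [
    [0,0,1],
    [0,0,1],
    [0,0,1],
    [0,0,1]
  ],
  "jaw": [1,1,1,1]
}}

```text
time_s: 33.83
eef_pos: [0.4237, 0.1872, 0.038]
eef_rot: [-0.0, 0.981, 0.194, -0.0]
wrist_force: [0.2, 1.2, 0.5]
opening: 1.003
grasp_force: 0.0
```

Call:
{"op": "arm_command", "data": {
  "dp": [
    [0,0,0.14],
    [0,0,0.14],
    [0,0,0.14]
  ],
  "turn": [
    [0,0,0],
    [0,0,0],
    [0,0,0]
  ],
  "jaw": [1,1,1]
}}

```text
time_s: 34.2
eef_pos: [0.4241, 0.1873, 0.0037]
eef_rot: [-0.0, 0.981, 0.194, -0.0]
wrist_force: [0.2, -0.5, -0.3]
opening: 1.003
grasp_force: 0.0
```

Call:
{"op": "arm_command", "data": {
  "dp": [
    [0,0,0],
    [0,0,0],
    [0,0,0],
    [0,0,0]
  ],
  "turn": [
    [0,0,0],
    [0,0,0],
    [0,0,0],
    [0,0,0]
  ],
  "jaw": [0.4,0.4,0.4,0.4]
}}

```text
time_s: 34.7
eef_pos: [0.425, 0.1875, 0.0047]
eef_rot: [0.0, 0.981, 0.194, 0.001]
wrist_force: [-2.1, -0.6, 8.2]
opening: 0.646
grasp_force: 63.0
```

Call:
{"op": "arm_command", "data": {
  "dp": [
    [0,0,-0.2],
    [0,0,-0.4],
    [0,0,-0.6],
    [0,0,-0.72],
    [0,0,-0.72]
  ],
  "turn": [
    [0,0,0],
    [0,0,0],
    [0,0,0],
    [0,0,0],
    [0,0,0]
  ],
  "jaw": [0.4,0.4,0.4,0.4,0.4]
}}

```text
time_s: 35.33
eef_pos: [0.4257, 0.1876, 0.186]
eef_rot: [0.0, 0.981, 0.194, 0.003]
wrist_force: [-1.1, 0.1, -2.4]
opening: 0.649
grasp_force: 65.8
```

```bash
python3 - <<'E'
from h import *
st()
plan([(.53,.07,.185,0)],[(.6235,-.0446,.185,-9.4)])
E
```

```text
t 35.325 p [0.4257 0.1876 0.186 ] yaw 22.32 F [-1.1  0.1 -2.4] op 0.649 gf 65.8
dp [0.2072, 0.5936, 0.0062] turn [0.0, -0.012, 0.744] rows 3
-
dp [0.374, 0.4584, 0.0] turn [0.0, 0.0, 0.313] rows 3
-
```

Call:
{"op": "arm_command", "data": {
  "dp": [
    [0.207,0.594,0],
    [0.207,0.594,0],
    [0.207,0.594,0],
    [0.207,0.594,0]
  ],
  "turn": [
    [0,0,0.744],
    [0,0,0.744],
    [0,0,0.744],
    [0,0,0.744]
  ],
  "jaw": [0.4,0.4,0.4,0.4]
}}

```text
time_s: 35.83
eef_pos: [0.5282, 0.0676, 0.181]
eef_rot: [-0.0, 1.0, -0.002, -0.001]
wrist_force: [-0.0, -0.3, -2.2]
opening: 0.643
grasp_force: 65.8
```

Call:
{"op": "arm_command", "data": {
  "dp": [
    [0.38,0.46,0],
    [0.38,0.46,0],
    [0.38,0.46,0],
    [0.38,0.46,0],
    [0.38,0.46,0]
  ],
  "turn": [
    [0,0,0.313],
    [0,0,0.313],
    [0,0,0.313],
    [0,0,0.313],
    [0,0,0.313]
  ],
  "jaw": [0.4,0.4,0.4,0.4,0.4]
}}

```text
time_s: 36.45
eef_pos: [0.6216, -0.0439, 0.1818]
eef_rot: [-0.001, 0.997, -0.081, -0.001]
wrist_force: [1.2, -0.2, -2.0]
opening: 0.644
grasp_force: 65.7
```

Call:
{"op": "arm_command", "data": {
  "dp": [
    [0,0,0.05],
    [0,0,0.15],
    [0,0,0.15],
    [0,0,0.15]
  ],
  "turn": [
    [0,0,0],
    [0,0,0],
    [0,0,0],
    [0,0,0]
  ],
  "jaw": [0.4,0.4,0.4,0.4]
}}

```text
time_s: 36.95
eef_pos: [0.6231, -0.045, 0.1461]
eef_rot: [-0.0, 0.997, -0.082, 0.0]
wrist_force: [-0.2, 0.0, -2.9]
opening: 0.642
grasp_force: 65.7
```

```bash
python3 - <<'E'
from h import *
st()
plan([(.6235,-.0446,.105,-9.4)])
E
```

```text
t 36.95 p [ 0.6231 -0.045   0.1461] yaw -9.37 F [-0.2  0.  -2.9] op 0.642 gf 65.7
dp [0.0013, -0.0018, 0.1645] turn [-0.0, -0.0, 0.001] rows 1
-
```

Call:
{"op": "arm_command", "data": {
  "dp": [
    [0,-0.001,0.06],
    [0,-0.001,0.1],
    [0,-0.001,0.13],
    [0,-0.001,0.16],
    [0,-0.001,0.16]
  ],
  "turn": [
    [0,0,0],
    [0,0,0],
    [0,0,0],
    [0,0,0],
    [0,0,0]
  ],
  "jaw": [0.4,0.4,0.4,0.4,0.4]
}}

```text
time_s: 37.58
eef_pos: [0.6226, -0.0452, 0.1048]
eef_rot: [-0.0, 0.997, -0.082, -0.001]
wrist_force: [0.9, -0.5, -1.2]
opening: 0.645
grasp_force: 65.8
```

Call:
{"op": "arm_command", "data": {
  "dp": [
    [0,0,0.03],
    [0,0,0.06],
    [0,0,0.09],
    [0,0,0.096],
    [0,0,0.096]
  ],
  "turn": [
    [0,0,0],
    [0,0,0],
    [0,0,0],
    [0,0,0],
    [0,0,0]
  ],
  "jaw": [0.4,0.4,0.4,0.4,0.4]
}}

```text
time_s: 38.2
eef_pos: [0.6231, -0.0452, 0.0816]
eef_rot: [-0.0, 0.997, -0.082, -0.0]
wrist_force: [0.5, -0.3, -1.1]
opening: 0.645
grasp_force: 65.8
```

Call:
{"op": "arm_command", "data": {
  "dp": [
    [0,0,0],
    [0,0,0],
    [0,0,0],
    [0,0,0]
  ],
  "turn": [
    [0,0,0],
    [0,0,0],
    [0,0,0],
    [0,0,0]
  ],
  "jaw": [1,1,1,1]
}}

```text
time_s: 38.7
eef_pos: [0.6233, -0.0453, 0.082]
eef_rot: [0.0, 0.997, -0.082, 0.0]
wrist_force: [0.6, 1.0, 0.1]
opening: 1.002
grasp_force: 0.0
```

Call:
{"op": "arm_command", "data": {
  "dp": [
    [0,0,-0.2],
    [0,0,-0.35],
    [0,0,-0.42],
    [0,0,-0.42],
    [0,0,-0.42]
  ],
  "turn": [
    [0,0,0],
    [0,0,0],
    [0,0,0],
    [0,0,0],
    [0,0,0]
  ],
  "jaw": [1,1,1,1,1]
}}

```text
time_s: 39.33
eef_pos: [0.6221, -0.045, 0.1847]
eef_rot: [-0.0, 0.997, -0.082, -0.002]
wrist_force: [0.2, 0.2, 0.3]
opening: 1.003
grasp_force: 0.0
```

```bash
python3 - <<'E'
from h import *
st()
im=cogs();s=camera("side");cv2.imwrite("pics/side11.png",s);cv2.imwrite("pics/s11.png",cv2.resize(s[130:230,250:380],None,fx=6,fy=6,interpolation=cv2.INTER_CUBIC))
d=cv2.absdiff(cv2.imread("pics/top0.png"),im)[205:275,190:240].max(2);print("diff steel",(d>40).sum())
plan([(.56,.1,.18,-15)],[(.463,.324,.18,-35)],[(.463,.324,.06,-35)])
E
```

```text
t 39.325 p [ 0.6221 -0.045   0.1847] yaw -9.41 F [0.2 0.2 0.3] op 1.003 gf 0.0
red [([207.14, 228.0], 28, array([0.481, 0.35 ])), ([409.12, 228.94], 16, array([ 0.472, -0.23 ]))]
diff steel 0
dp [-0.3397, -0.5317, 0.0198] turn [-0.0, 0.007, 0.186] rows 3
-
dp [-0.6067, -0.765, 0.0] turn [0.0, 0.0, 0.667] rows 4
-
dp [0.0, 0.0, 0.48] turn [0.0, 0.0, 0.0] rows 2
-
```

View pics/s11.png

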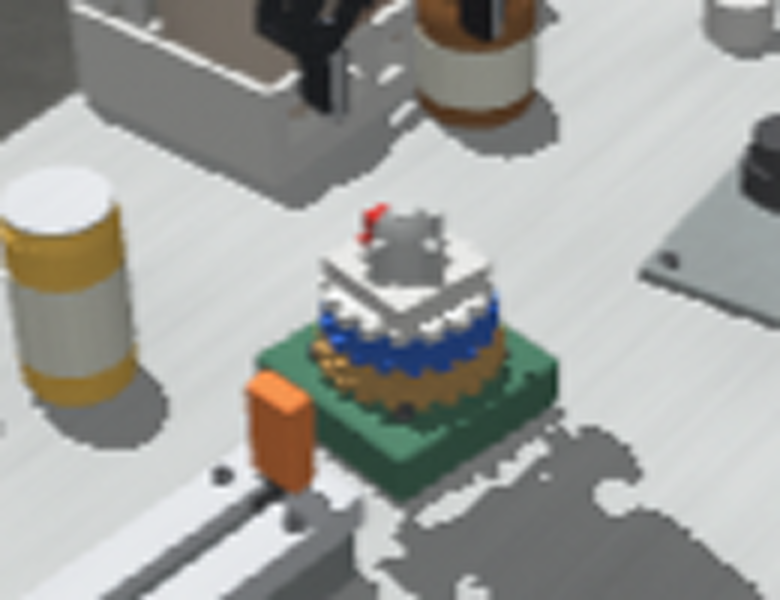

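Brass, blue and white are stacked flat on the hub with the splines through the bores. Steel is next.

Call:
{"op": "arm_command", "data": {
  "dp": [
    [-0.34,-0.53,0.02],
    [-0.34,-0.53,0.02],
    [-0.34,-0.53,0.02],
    [-0.34,-0.53,0.02]
  ],
  "turn": [
    [0,0,0.186],
    [0,0,0.186],
    [0,0,0.186],
    [0,0,0.186]
  ],
  "jaw": [1,1,1,1]
}}

```text
time_s: 39.92
eef_pos: [0.5592, 0.1015, 0.1804]
eef_rot: [0.0, 0.992, -0.129, -0.001]
wrist_force: [0.5, -0.0, 0.6]
opening: 0.994
grasp_force: 0.0
```

Call:
{"op": "arm_command", "data": {
  "dp": [
    [-0.607,-0.765,0],
    [-0.607,-0.765,0],
    [-0.607,-0.765,0],
    [-0.607,-0.765,0],
    [-0.607,-0.765,0]
  ],
  "turn": [
    [0,0,0.667],
    [0,0,0.667],
    [0,0,0.667],
    [0,0,0.667],
    [0,0,0.667]
  ],
  "jaw": [1,1,1,1,1]
}}

```text
time_s: 40.55
eef_pos: [0.4623, 0.3259, 0.181]
eef_rot: [0.0, 0.954, -0.298, -0.001]
wrist_force: [0.5, -0.4, -0.3]
opening: 1.002
grasp_force: 0.0
```

Call:
{"op": "arm_command", "data": {
  "dp": [
    [0,0,0.24],
    [0,0,0.48],
    [0,0,0.48],
    [0,0,0.48]
  ],
  "turn": [
    [0,0,0],
    [0,0,0],
    [0,0,0],
    [0,0,0]
  ],
  "jaw": [1,1,1,1]
}}

```text
time_s: 41.05
eef_pos: [0.4658, 0.3229, 0.0634]
eef_rot: [-0.001, 0.954, -0.301, 0.001]
wrist_force: [-0.7, 0.8, 0.8]
opening: 1.0
grasp_force: 0.0
```

```bash
python3 - <<'E'
from h import *
st()
plan([(.463,.324,.0035,-35)])
im=camera("side");d=cv2.absdiff(cv2.imread("pics/side0.png"),im)[290:330,245:300].max(2);print((d>40).sum())
E
```

```text
t 41.05 p [0.4658 0.3229 0.0634] yaw -35.07 F [-0.7  0.8  0.8] op 1.0 gf 0.0
dp [-0.0118, 0.003, 0.2397] turn [-0.003, -0.002, -0.002] rows 1
-
453
```

Call:
{"op": "arm_command", "data": {
  "dp": [
    [-0.01,0.003,0.1],
    [-0.01,0.003,0.238],
    [-0.01,0.003,0.238]
  ],
  "turn": [
    [0,0,0],
    [0,0,0],
    [0,0,0]
  ],
  "jaw": [1,1,1]
}}

```text
time_s: 41.48
eef_pos: [0.4615, 0.3239, 0.0028]
eef_rot: [0.0, 0.954, -0.301, -0.0]
wrist_force: [-0.8, -1.0, 0.5]
opening: 0.998
grasp_force: 0.0
```

Call:
{"op": "arm_command", "data": {
  "dp": [
    [0,0,0],
    [0,0,0],
    [0,0,0],
    [0,0,0]
  ],
  "turn": [
    [0,0,0],
    [0,0,0],
    [0,0,0],
    [0,0,0]
  ],
  "jaw": [0.4,0.4,0.4,0.4]
}}

```text
time_s: 41.98
eef_pos: [0.4635, 0.325, 0.0052]
eef_rot: [-0.001, 0.954, -0.301, 0.002]
wrist_force: [-0.6, -1.3, 7.4]
opening: 0.647
grasp_force: 64.1
```

```bash
python3 -c "from h import *;st()"
```

```text
t 41.975 p [0.4635 0.325  0.0052] yaw -34.99 F [-0.6 -1.3  7.4] op 0.647 gf 64.1
```

Call:
{"op": "arm_command", "data": {
  "dp": [
    [0,0,0],
    [0,0,-0.14],
    [0,0,-0.14]
  ],
  "turn": [
    [0,0,0],
    [0,0,0],
    [0,0,0]
  ],
  "jaw": [1,1,1]
}}

```text
time_s: 42.35
eef_pos: [0.4639, 0.3253, 0.0405]
eef_rot: [-0.002, 0.954, -0.301, 0.002]
wrist_force: [0.7, 0.7, 0.2]
opening: 1.002
grasp_force: 0.0
```

Call:
{"op": "arm_command", "data": {
  "dp": [
    [0,0,0],
    [0,0,0],
    [0,0,0]
  ],
  "turn": [
    [0,0,-1],
    [0,0,-1],
    [0,0,-1]
  ],
  "jaw": [1,1,1]
}}

```text
time_s: 42.72
eef_pos: [0.4611, 0.324, 0.0369]
eef_rot: [0.0, 0.999, -0.041, -0.0]
wrist_force: [0.4, 0.2, 1.0]
opening: 0.998
grasp_force: 0.0
```

Call:
{"op": "arm_command", "data": {
  "dp": [
    [0,0,0],
    [0,0,0],
    [0,0,0]
  ],
  "turn": [
    [0,0,-1],
    [0,0,-1],
    [0,0,-1]
  ],
  "jaw": [1,1,1]
}}

```text
time_s: 43.1
eef_pos: [0.4611, 0.324, 0.0369]
eef_rot: [0.0, 0.976, 0.219, -0.0]
wrist_force: [0.3, -1.0, 0.6]
opening: 0.997
grasp_force: 0.0
```

Call:
{"op": "arm_command", "data": {
  "dp": [
    [0,0,0],
    [0,0,0],
    [0,0,0],
    [0,0,0]
  ],
  "turn": [
    [0,0,-1],
    [0,0,-1],
    [0,0,-1],
    [0,0,-1]
  ],
  "jaw": [1,1,1,1]
}}

```text
time_s: 43.6
eef_pos: [0.4611, 0.324, 0.0369]
eef_rot: [-0.0, 0.887, 0.461, -0.0]
wrist_force: [-0.2, -0.0, -1.1]
opening: 0.998
grasp_force: 0.0
```

Call:
{"op": "arm_command", "data": {
  "dp": [
    [0,0,0.14],
    [0,0,0.14],
    [0,0,0.14]
  ],
  "turn": [
    [0,0,0],
    [0,0,0],
    [0,0,0]
  ],
  "jaw": [1,1,1]
}}

```text
time_s: 43.98
eef_pos: [0.4615, 0.3242, 0.0027]
eef_rot: [-0.0, 0.887, 0.461, -0.0]
wrist_force: [0.4, -0.4, 1.1]
opening: 1.009
grasp_force: 0.0
```

Call:
{"op": "arm_command", "data": {
  "dp": [
    [0,0,0],
    [0,0,0],
    [0,0,0],
    [0,0,0]
  ],
  "turn": [
    [0,0,0],
    [0,0,0],
    [0,0,0],
    [0,0,0]
  ],
  "jaw": [0.4,0.4,0.4,0.4]
}}

```text
time_s: 44.48
eef_pos: [0.4627, 0.3246, 0.0039]
eef_rot: [0.0, 0.887, 0.462, 0.001]
wrist_force: [-0.3, -0.9, 6.2]
opening: 0.651
grasp_force: 64.8
```

Call:
{"op": "arm_command", "data": {
  "dp": [
    [0,0,-0.2],
    [0,0,-0.4],
    [0,0,-0.6],
    [0,0,-0.72],
    [0,0,-0.72]
  ],
  "turn": [
    [0,0,0],
    [0,0,0],
    [0,0,0],
    [0,0,0],
    [0,0,0]
  ],
  "jaw": [0.4,0.4,0.4,0.4,0.4]
}}

```text
time_s: 45.1
eef_pos: [0.4628, 0.3248, 0.1849]
eef_rot: [0.0, 0.887, 0.462, 0.003]
wrist_force: [-0.1, 0.0, -5.4]
opening: 0.646
grasp_force: 67.7
```

```bash
python3 - <<'E'
from h import *
st()
plan([(.52,.2,.185,28)],[(.56,.08,.185,5)],[(.6235,-.0446,.185,-9.4)])
E
```

```text
t 45.1 p [0.4628 0.3248 0.1849] yaw 54.99 F [-0.1  0.  -5.4] op 0.646 gf 67.7
dp [-0.2776, 0.474, -0.0005] turn [0.003, -0.01, 0.9] rows 3
-
dp [-0.0841, 0.4989, 0.0] turn [0.0, 0.0, 0.767] rows 3
-
dp [0.2096, 0.5186, 0.0] turn [0.0, 0.0, 0.48] rows 3
-
```

Call:
{"op": "arm_command", "data": {
  "dp": [
    [-0.278,0.474,0],
    [-0.278,0.474,0],
    [-0.278,0.474,0],
    [-0.278,0.474,0]
  ],
  "turn": [
    [0,0,0.9],
    [0,0,0.9],
    [0,0,0.9],
    [0,0,0.9]
  ],
  "jaw": [0.4,0.4,0.4,0.4]
}}

```text
time_s: 45.6
eef_pos: [0.5176, 0.1979, 0.1798]
eef_rot: [-0.0, 0.971, 0.241, -0.002]
wrist_force: [-0.2, 0.5, -4.5]
opening: 0.648
grasp_force: 67.7
```

Call:
{"op": "arm_command", "data": {
  "dp": [
    [-0.084,0.499,0],
    [-0.084,0.499,0],
    [-0.084,0.499,0],
    [-0.084,0.499,0]
  ],
  "turn": [
    [0,0,0.767],
    [0,0,0.767],
    [0,0,0.767],
    [0,0,0.767]
  ],
  "jaw": [0.4,0.4,0.4,0.4]
}}

```text
time_s: 46.1
eef_pos: [0.5576, 0.0802, 0.181]
eef_rot: [-0.001, 0.999, 0.045, -0.001]
wrist_force: [-0.6, 0.0, -4.7]
opening: 0.647
grasp_force: 67.8
```

Call:
{"op": "arm_command", "data": {
  "dp": [
    [0.214,0.52,0],
    [0.214,0.52,0],
    [0.214,0.52,0],
    [0.214,0.52,0],
    [0.214,0.52,0]
  ],
  "turn": [
    [0,0,0.48],
    [0,0,0.48],
    [0,0,0.48],
    [0,0,0.48],
    [0,0,0.48]
  ],
  "jaw": [0.4,0.4,0.4,0.4,0.4]
}}

```text
time_s: 46.72
eef_pos: [0.6223, -0.0431, 0.1817]
eef_rot: [-0.001, 0.997, -0.08, -0.001]
wrist_force: [-0.7, -0.6, -5.1]
opening: 0.643
grasp_force: 67.8
```

Call:
{"op": "arm_command", "data": {
  "dp": [
    [0,0,0.05],
    [0,0,0.15],
    [0,0,0.15],
    [0,0,0.15]
  ],
  "turn": [
    [0,0,0],
    [0,0,0],
    [0,0,0],
    [0,0,0]
  ],
  "jaw": [0.4,0.4,0.4,0.4]
}}

```text
time_s: 47.22
eef_pos: [0.6233, -0.0451, 0.1451]
eef_rot: [-0.0, 0.997, -0.082, 0.0]
wrist_force: [-0.0, -0.9, -3.7]
opening: 0.647
grasp_force: 67.7
```

```bash
python3 - <<'E'
from h import *
st()
plan([(.6235,-.0446,.1015,-9.4)])
E
```

```text
t 47.225 p [ 0.6233 -0.0451  0.1451] yaw -9.37 F [-0.  -0.9 -3.7] op 0.647 gf 67.7
dp [0.0005, -0.0021, 0.1744] turn [-0.0, -0.0, 0.001] rows 1
-
```

Call:
{"op": "arm_command", "data": {
  "dp": [
    [0,-0.001,0.06],
    [0,-0.001,0.1],
    [0,-0.001,0.14],
    [0,-0.001,0.185],
    [0,-0.001,0.185]
  ],
  "turn": [
    [0,0,0],
    [0,0,0],
    [0,0,0],
    [0,0,0],
    [0,0,0]
  ],
  "jaw": [0.4,0.4,0.4,0.4,0.4]
}}

```text
time_s: 47.85
eef_pos: [0.6223, -0.0452, 0.0969]
eef_rot: [-0.0, 0.997, -0.082, -0.001]
wrist_force: [0.1, -0.4, -3.9]
opening: 0.647
grasp_force: 67.7
```

Call:
{"op": "arm_command", "data": {
  "dp": [
    [0,0,0],
    [0,0,0],
    [0,0,0],
    [0,0,0]
  ],
  "turn": [
    [0,0,0],
    [0,0,0],
    [0,0,0],
    [0,0,0]
  ],
  "jaw": [1,1,1,1]
}}

```text
time_s: 48.35
eef_pos: [0.6236, -0.0455, 0.0991]
eef_rot: [0.0, 0.997, -0.082, 0.0]
wrist_force: [0.6, 0.4, 0.1]
opening: 0.999
grasp_force: 0.0
```

Call:
{"op": "arm_command", "data": {
  "dp": [
    [0,0,-0.15],
    [0,0,-0.3],
    [0,0,-0.38],
    [0,0,-0.38]
  ],
  "turn": [
    [0,0,0],
    [0,0,0],
    [0,0,0],
    [0,0,0]
  ],
  "jaw": [1,1,1,1]
}}

```text
time_s: 48.85
eef_pos: [0.6243, -0.0456, 0.1952]
eef_rot: [0.0, 0.997, -0.082, 0.002]
wrist_force: [1.0, -0.4, 0.0]
opening: 1.002
grasp_force: 0.0
```

```bash
python3 - <<'E'
from h import *
st()
L=lev(0,.2)
plan([(.55,-.15,.2,0)],[L])
s=camera("side");cv2.imwrite("pics/side12.png",s)
a=cv2.resize(s[140:220,280:440],None,fx=5,fy=5,interpolation=cv2.INTER_CUBIC);cv2.imwrite("pics/s12.png",a)
E
```

```text
t 48.85 p [ 0.6243 -0.0456  0.1952] yaw -9.41 F [ 1.  -0.4  0. ] op 1.002 gf 0.0
dp [-0.2247, 0.4605, -0.0199] turn [0.001, -0.006, -0.314] rows 3
-
dp [-0.2593, 0.3779, 0.0] turn [0.0, 0.0, -0.167] rows 2
-
```

View pics/s12.png

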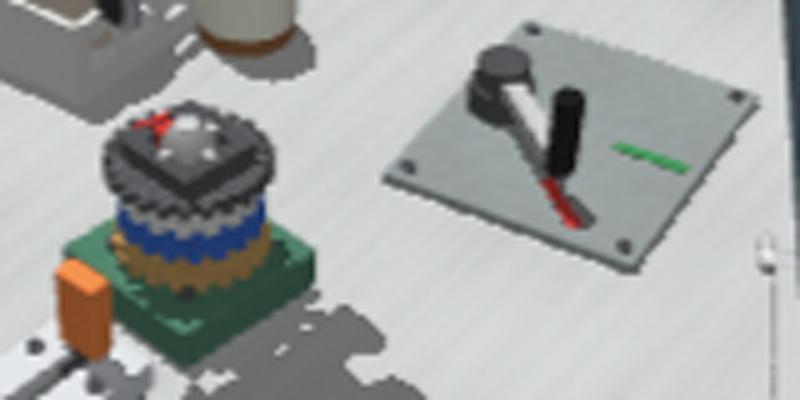

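All four cogs are stacked, with the red slot on the red spline, and the lever lies over the red mark. Last is the lever, to green.

Call:
{"op": "arm_command", "data": {
  "dp": [
    [-0.225,0.46,-0.02],
    [-0.225,0.46,-0.02],
    [-0.225,0.46,-0.02],
    [-0.225,0.46,-0.02]
  ],
  "turn": [
    [0,0,-0.314],
    [0,0,-0.314],
    [0,0,-0.314],
    [0,0,-0.314]
  ],
  "jaw": [1,1,1,1]
}}

```text
time_s: 49.4
eef_pos: [0.5483, -0.1495, 0.197]
eef_rot: [-0.001, 1.0, -0.001, -0.001]
wrist_force: [0.9, 0.5, -0.8]
opening: 0.999
grasp_force: 0.0
```

Call:
{"op": "arm_command", "data": {
  "dp": [
    [-0.259,0.378,0],
    [-0.259,0.378,0],
    [-0.259,0.378,0],
    [-0.259,0.378,0],
    [-0.259,0.378,0]
  ],
  "turn": [
    [0,0,-0.167],
    [0,0,-0.167],
    [0,0,-0.167],
    [0,0,-0.167],
    [0,0,-0.167]
  ],
  "jaw": [1,1,1,1,1]
}}

```text
time_s: 50.02
eef_pos: [0.4851, -0.2426, 0.1982]
eef_rot: [-0.0, 0.999, 0.045, -0.0]
wrist_force: [0.4, -0.2, -0.0]
opening: 0.998
grasp_force: 0.0
```

```bash
python3 - <<'E'
from h import *
st()
plan([(.4847,-.2451,.1,5),(.4847,-.2451,.06,5)],[lev(t,.06) for t in (10,20,30,38)],[lev(42.97,.06)],p=get_obs()["eef_pos"],yaw=5)
E
```

```text
t 50.025 p [ 0.4851 -0.2426  0.1982] yaw 5.15 F [ 0.4 -0.2 -0. ] op 0.998 gf 0.0
dp [-0.0024, 0.0097, 0.3928] turn [0.0, 0.0, 0.0] rows 2
dp [-0.0024, 0.0097, 0.5528] turn [0.0, 0.0, 0.0] rows 1
-
dp [-0.0408, 0.0526, 0.0] turn [0.0, 0.0, 0.0] rows 1
dp [-0.0735, 0.1142, 0.0] turn [0.0, 0.0, 0.0] rows 1
dp [-0.095, 0.1805, 0.0] turn [0.0, 0.0, 0.0] rows 1
dp [-0.1037, 0.2357, 0.0] turn [0.0, 0.0, 0.0] rows 1
-
dp [-0.0015, 0.0347, 0.0] turn [0.0, 0.0, 0.0] rows 1
-
```

Call:
{"op": "arm_command", "data": {
  "dp": [
    [-0.002,0.01,0.2],
    [-0.002,0.01,0.4],
    [-0.002,0.01,0.553],
    [-0.002,0.01,0.553]
  ],
  "turn": [
    [0,0,0],
    [0,0,0],
    [0,0,0],
    [0,0,0]
  ],
  "jaw": [1,1,1,1]
}}

```text
time_s: 50.52
eef_pos: [0.4823, -0.2437, 0.0571]
eef_rot: [-0.003, 0.999, 0.045, -0.003]
wrist_force: [0.8, -0.4, -0.3]
opening: 1.002
grasp_force: 0.0
```

Call:
{"op": "arm_command", "data": {
  "dp": [
    [0,0,0],
    [0,0,0],
    [0,0,0],
    [0,0,0],
    [0,0,0]
  ],
  "turn": [
    [0,0,0],
    [0,0,0],
    [0,0,0],
    [0,0,0],
    [0,0,0]
  ],
  "jaw": [0,0,0,0,0]
}}

```text
time_s: 51.15
eef_pos: [0.4843, -0.2468, 0.0615]
eef_rot: [0.0, 0.999, 0.044, 0.0]
wrist_force: [-2.0, 2.6, 7.0]
opening: 0.212
grasp_force: 58.4
```

Call:
{"op": "arm_command", "data": {
  "dp": [
    [-0.041,0.053,0],
    [-0.074,0.114,0],
    [-0.095,0.18,0],
    [-0.104,0.236,0],
    [-0.104,0.236,0]
  ],
  "turn": [
    [0,0,0],
    [0,0,0],
    [0,0,0],
    [0,0,0],
    [0,0,0]
  ],
  "jaw": [0,0,0,0,0]
}}

```text
time_s: 51.78
eef_pos: [0.4599, -0.308, 0.061]
eef_rot: [-0.001, 0.999, 0.044, -0.003]
wrist_force: [-15.7, 1.8, 14.9]
opening: 0.211
grasp_force: 60.4
```

```bash
python3 - <<'E'
from h import *
st();print(lev(42.97,.06))
p=get_obs()["eef_pos"][:2]-PIV;print(np.hypot(*p),np.degrees(np.arctan2(-p[1],-p[0]))-LY+42.97)
plan([lev(42.97,.06)])
E
```

```text
t 51.775 p [ 0.4599 -0.308   0.061 ] yaw 5.06 F [-15.7   1.8  14.9] op 0.211 gf 60.4
(np.float64(0.46438053019082537), np.float64(-0.31471557427476576), 0.06, 5)
0.10407293960630581 39.08702339291372
dp [0.0153, 0.0282, 0.0039] turn [-0.004, 0.013, 0.002] rows 1
-
```

Call:
{"op": "arm_command", "data": {
  "dp": [
    [-0.01,0.015,0],
    [-0.018,0.027,0],
    [-0.018,0.027,0],
    [-0.018,0.027,0]
  ],
  "turn": [
    [0,0,0],
    [0,0,0],
    [0,0,0],
    [0,0,0]
  ],
  "jaw": [0,0,0,0]
}}

```text
time_s: 52.28
eef_pos: [0.4595, -0.315, 0.0611]
eef_rot: [0.0, 0.999, 0.044, 0.0]
wrist_force: [-1.7, 3.4, 6.4]
opening: 0.216
grasp_force: 59.3
```

```bash
python3 - <<'E'
from h import *
st();p=get_obs()["eef_pos"][:2]
for A in ((.4843,-.2468),(.4847,-.2451)):print("chord ang",np.degrees(2*np.arcsin(np.hypot(*(p-A))/.2)))
q=p-PIV;print(np.degrees(np.arctan2(-q[1],-q[0]))-LY+42.97)
E
```

```text
t 52.275 p [ 0.4595 -0.315   0.0611] yaw 5.04 F [-1.7  3.4  6.4] op 0.216 gf 59.3
chord ang 42.541731488223924
chord ang 43.61012337543642
42.87377318218594
```

Call:
{"op": "arm_command", "data": {
  "dp": [
    [0,0,0],
    [0,0,0],
    [0,0,-0.2],
    [0,0,-0.4],
    [0,0,-0.6]
  ],
  "turn": [
    [0,0,0],
    [0,0,0],
    [0,0,0],
    [0,0,0],
    [0,0,0]
  ],
  "jaw": [1,1,1,1,1]
}}

```text
time_s: 52.9
eef_pos: [0.4592, -0.3148, 0.2116]
eef_rot: [-0.0, 0.999, 0.044, -0.0]
wrist_force: [0.8, -1.2, 1.1]
opening: 0.997
grasp_force: 0.0
```

Call:
{"op": "arm_command", "data": {
  "dp": [
    [-0.9,0.8,0],
    [-0.9,0.8,0],
    [-0.9,0.8,0],
    [-0.9,0.8,0],
    [-0.9,0.8,0]
  ],
  "turn": [
    [0,0,0],
    [0,0,0],
    [0,0,0],
    [0,0,0],
    [0,0,0]
  ],
  "jaw": [1,1,1,1,1]
}}

```text
time_s: 53.52
eef_pos: [0.2507, -0.5354, 0.2102]
eef_rot: [0.0, 0.999, 0.043, -0.0]
wrist_force: [0.3, 0.3, 0.1]
opening: 0.999
grasp_force: 0.0
```

```bash
python3 - <<'E'
from h import *
st()
im=camera("top");cv2.imwrite("pics/top13.png",im);s=camera("side")
a=cv2.imread("pics/top0.png")
g=cv2.cvtColor(im,cv2.COLOR_BGR2GRAY)
# black grip: darkest pixels on plate; projected expected for angles
m=np.zeros_like(g);m[195:250,400:475]=(g[195:250,400:475]<35)
print("dark blobs",[(b[0],b[1]) for b in blobs(m>0,6)])
for th in (38,43,48):
    x=lev(th,0);print(th,proj("top",(x[0],x[1],.086)).round(1),proj("top",(x[0],x[1],.04)).round(1))
m=np.zeros_like(g);m[205:240,425:450]=g[205:240,425:450]>150
for b in blobs(m>0,15):
    yy,xx=np.nonzero(b[3]==b[2]);W=np.array([ray("top",x,y,.038)[:2] for x,y in zip(xx,yy)],np.float32);v=cv2.fitLine(W,2,0,.01,.01).ravel()
    print("arm",b[0],b[1],np.degrees(np.arctan2(v[1],v[0])),W.mean(0))
M=masks(im);print("green/red",[(b[0],b[1]) for b in blobs(M["green"],5)],[(b[0],b[1]) for b in blobs(M["red"],5)])
print("steel dark in side", "diffs top", [(b[0],b[1]) for b in blobs(cv2.absdiff(a,im).max(2)>45,25)])
E
```

```text
t 53.525 p [ 0.2507 -0.5354  0.2102] yaw 4.95 F [0.3 0.3 0.1] op 0.999 gf 0.0
dark blobs [([441.36, 229.86], 42)]
38 [442.2 230. ] [437.6 230.9]
43 [445.4 229.8] [440.6 230.7]
48 [448.5 229.3] [443.6 230.3]
green/red [([337.99, 185.8], 288), ([362.2, 163.3], 10), ([437.91, 237.22], 23)] [([347.3, 162.5], 50), ([411.12, 226.2], 40)]
steel dark in side diffs top [([347.86, 159.54], 56), ([247.61, 180.56], 41), ([330.27, 186.3], 73), ([347.87, 192.33], 30), ([338.23, 201.62], 74), ([447.1, 220.4], 217), ([436.86, 227.58], 163), ([217.2, 234.45], 716), ([355.69, 233.87], 547), ([308.77, 239.24], 476), ([583.49, 322.87], 2324), ([339.11, 305.41], 37), ([278.62, 343.44], 441), ([402.67, 322.19], 305), ([482.92, 350.24], 1485), ([294.35, 347.09], 34), ([522.39, 348.68], 93), ([615.67, 357.07], 366), ([504.55, 370.26], 1506), ([553.96, 352.12], 91), ([290.08, 353.38], 39), ([634.36, 354.88], 106), ([303.17, 355.2], 30), ([295.05, 361.34], 41), ([559.73, 363.16], 45), ([460.74, 374.07], 245), ([591.26, 375.06], 31), ([624.19, 384.84], 257), ([517.87, 385.51], 245)]
```

```bash
python3 - <<'E'
from h import *
im=cv2.imread("pics/top13.png");g=cv2.cvtColor(im,cv2.COLOR_BGR2GRAY)
for r in range(203,228,2):print(r,g[r,430:452])
a=cv2.cvtColor(cv2.imread("pics/top0.png"),cv2.COLOR_BGR2GRAY);m=np.zeros_like(a);m[195:250,400:475]=a[195:250,400:475]<35
print("dark0",[(b[0],b[1]) for b in blobs(m>0,6)])
for th in(65,70,75):
    x=lev(th,0);print(th,proj("top",(x[0],x[1],.063)))
for z in(.034,.038):
  for th in(38,43,48):
    x,y=lev(th,0,.05)[:2];X,Y=lev(th,0,.075)[:2];print(z,th,proj("top",(x,y,z)).round(1),proj("top",(X,Y,z)).round(1))
E
```

```text
203 [ 54  50  46  66 106 141 144 147 144 131 115 112 114 114 114 116 116 113
 115 114 113 115]
205 [ 70  65  65  72 107 144 149 147 147 138 120 114 117 116 114 114 114 114
 114 113 113 115]
207 [ 91  73  67  73  95 132 146 146 148 139 121 115 115 113 115 114 115 115
 113 112 113 113]
209 [109  79  67  69  85 123 146 148 147 143 129 116 113 115 116 115 117 114
 114 111 114 112]
211 [108  79  67  66  80 115 145 149 151 144 132 116 113 114 116 114 114 115
 114 115 114 112]
213 [107  77  66  67  72 106 146 149 148 150 141 118 116 114 115 114 116 117
 115 115 112 112]
215 [110  80  69  66  71  93 131 148 148 149 143 123 116 115 117 113 116 114
 113 115 113 114]
217 [117 107  78  67  68  87 123 145 148 150 145 127 118 114 114 115 113 113
 113 113 112 112]
219 [121 110  79  64  67  79 116 144 149 150 147 132 117 113 114 112 114 113
 115 114 113 115]
221 [115 107  78  65  65  71 107 144 149 148 149 140 121 112 114 113 112 114
 114 113 114 116]
223 [117 106  77  65  65  68  94 130 147 149 150 145 122 113 114 115 114 112
 112 112 114 113]
225 [117 115 102  76  63  62  84 124 147 151 151 145 120 105 102 103 108 112
 117 114 114 111]
227 [116 116 106  76  65  62  68 101 116  95  71  62  41  36  32  35  53  75
 103 112 110 111]
dark0 [([456.26, 225.0], 47)]
65 [455.89000081 226.33969158]
70 [458.52516657 224.7687269 ]
75 [461.00246636 222.96995986]
0.034 38 [436.2 213.5] [436.6 222.2]
0.034 43 [437.7 213.4] [438.9 222.1]
0.034 48 [439.2 213.2] [441.1 221.8]
0.038 38 [436.6 213.4] [437.  222.1]
0.038 43 [438.1 213.3] [439.3 222. ]
0.038 48 [439.6 213.1] [441.5 221.7]
```

The measured arm slope puts the lever at about 0.74–0.75 rad, which is on green. The top-view changes are only the cogs, scrap, lever and robot, so I'm handing in.

```bash
python3 -c "
from bench import *
print(hand_in())"
```

```text
the job is handed in; nothing more can be done
None
```

I handed the job in at about 54 s. The lever was released to red, one scrap piece (the only one seen) was pushed into the tray, and the scraper was brought home. All four cogs are stacked on the hub with their red slots on the red spline, and the lever is at about 0.75 rad on the green mark.

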